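Change over the pottery drying plate

ROBOT

A 6-joint arm with a two-finger parallel gripper is mounted at the origin on the work surface. World frame = base frame: x ahead of the robot, y to its left, z up, the work surface at z = 0. Lengths are in m, angles in rad, forces in N, time in s.
With the tool pointing down it reaches from about 0.35 to 0.975 m from the base axis. Payload 4.9 kg.
Tool frame: the origin (TCP) lies on the centre line of the jaws, within the pads' length; the fingertips stand 19 mm ahead of it and the grasp point (between the pads) is the TCP; z points along the fingers, y is the line along which they close (so a half turn about z gives the same grasp; the last joint's range is limited). The gripper opens to 85 mm and grips with 20 to 120 N. Pads are 22 mm wide; open, the fingers measure 114 mm over their backs; the gripper's body (76 mm by 85 mm) begins 54 mm behind the grasp point. The pads swing forward as they close: fully open they stand 13 mm farther back than shut.
Start: joints at [-0.119, 0.053, 1.613, -0, 1.476, -0.119], TCP at [0.625, 0, 0.25] pointing down, gripper open.
Joint ranges: [-3.01, 3.01], [-1.01, 2.22], [0.06, 2.58], [-1.02, 4.17], [0.09, 2.62], [-3.14, 3.14]. Speed limits (rad/s): [2.57, 2.57, 3.14, 3.14, 3.14, 3.14].

INTERFACE

Orientations are given as a unit quaternion [w, x, y, z].
In Python, from plant import state, grab_frame, ticket, spotter gives the robot as it stands.
- The arm moves only by the tool apply_moves, never from a script. Its argument "series" is a list of rows, each an object of numbers: "jaw": the closure, from 0 (fully open) to 1 (shut); "dx", "dy", "dz": the shift along the tool's x, y, z in mm; "turn": the turn about the tool's z in rad. A call has 1 to 5 rows; each row is the pose to reach, as a shift and turn from the pose commanded when the call began, along the tool's axes at that moment; what a row does not reach only later rows make up. A row lasts 1/12 s, in which the tool goes at most 41.7 mm and 7.16 degrees, less where a joint would pass 70% of its speed; a pose out of reach is approached as far as the arm can. A call with a gripper value outside its range is refused whole. The fingers move at their own pace and stop on an object; the grip force is fixed at half the most. Time passes only in rows, so rows that repeat a pose let the fingers close. It gives the time, the measured TCP pose, the force, the opening and the grip force at its end, in the units of the state.
- state(): the state, without advancing time (a new reading comes with each control period).
- grab_frame(name): name is "scene" or "side" or "wrist"; returns a dict with "pixels" (480x640x3 uint8, red, green, blue), "mtx" (3x3 intrinsics, pixels), "camera_from_world" (4x4, takes a point from world to camera coordinates). Camera axes: x right, y down, z forward; pixel columns grow to the right and rows downward; lengths in m; the calibration is good to about 2 mm. A picture is of the moment at which its call begins. There is no depth.
- ticket.job_done(): hands the job in; it is judged then, once.
Trained networks look in a picture, given as the dict that the camera call returned (one of the last four; its "shot" number tells which), for a name from the list of things; names that differ only in an ending like _2 or _b are one class to them, and where a whole thing is asked for, a point or a joint stands for the part that bears it (a point fixed in the world has none). Each returns a list of dicts, best first, with "conf" (0 to 1); they miss things now and then, are a little off and sometimes report something else, mostly with a low value. They report only what shows in the picture. A call takes as long as a camera call.
- spotter.outline_of(picture, target): "region" (480x640 bool, what is visible of it) and "extent" ([left, top, right, bottom] in pixels, round what is visible of it).
The state is a dict: "time": time; "joint_pos": joint angles; "joint_vel": joint speeds; "joint_efforts": joint torques, N m; "tool_pos": TCP position; "tool_rot": TCP orientation; "contact_force": force on the tool from outside, world axes, zero at the start; "ft_torque": the same for the moment, N m; "gripper_width": opening from 0.0 (shut) to 1.0 (fully open); "grasp_force": force on a finger pad.
Only numpy, scipy, OpenCV 4.12 (cv2) and the standard library are available. Lean on these libraries where they do the work, as an engineer would, in place of code of your own. Each camera call takes 0.05 s, during which the arm holds its last target. There are 200 camera calls.

TASK

Turn the drying plate's selector to off (the bar mark) before you touch any of the pots. Then, with it off, exchange the ware between the drying plate and the ware board: every vase and tumbler moves straight across to the ringed place facing its own, so that facing pieces swap places, and is left standing upright, well centred in its ring. When all are across, set the selector to the two-dot mark, and leave everything else on the bench where it is.

Things in the scene. Friction and masses are not known exactly. Their poses are not given: they have to be found in the camera images.
- vase1: bisque-fired bottle vase, 130 mm tall, about 0.3 kg; starts standing on plate spot 1 and belongs on board spot 1. Round: belly 84 mm across at most, up to 38 mm high, shoulder to 80 mm high, then a straight neck 36 mm across from 80 to 130 mm (grip there). Origin at the centre of its underside, z up its axis
- vase2: bisque-fired bottle vase, 130 mm tall, about 0.3 kg; starts standing on plate spot 2 and belongs on board spot 2; may be absent. Round: belly 84 mm across at most, up to 38 mm high, shoulder to 80 mm high, then a straight neck 36 mm across from 80 to 130 mm (grip there). Origin at the centre of its underside, z up its axis
- vase3: bisque-fired bottle vase, 130 mm tall, about 0.3 kg; starts standing on plate spot 3 and belongs on board spot 3; may be absent. Round: belly 84 mm across at most, up to 38 mm high, shoulder to 80 mm high, then a straight neck 36 mm across from 80 to 130 mm (grip there). Origin at the centre of its underside, z up its axis
- tumbler1: bisque-fired open straight tumbler, 66 mm across, 85 mm tall, wall 5 mm, base 20 mm thick, about 0.25 kg; starts standing on board spot 1 and belongs on plate spot 1. Origin at the centre of its underside, z up its axis
- tumbler2: bisque-fired open straight tumbler, 66 mm across, 85 mm tall, wall 5 mm, base 20 mm thick, about 0.25 kg; starts standing on board spot 2 and belongs on plate spot 2; may be absent. Origin at the centre of its underside, z up its axis
- tumbler3: bisque-fired open straight tumbler, 66 mm across, 85 mm tall, wall 5 mm, base 20 mm thick, about 0.25 kg; starts standing on board spot 3 and belongs on plate spot 3; may be absent. Origin at the centre of its underside, z up its axis
- plate_spot1 (a point): centre of ringed standing place 1 (ring 96 mm across) on the top face of the drying plate, a fixed aluminium slab 140 x 420 mm with its top 42 mm above the table; its three places stand 135 mm apart along its length, number 1 at the +y end; y axis along the slab, z up
- plate_spot2 (a point): centre of ringed standing place 2 (ring 96 mm across) on the top face of the drying plate, a fixed aluminium slab 140 x 420 mm with its top 42 mm above the table; its three places stand 135 mm apart along its length, number 1 at the +y end; y axis along the slab, z up
- plate_spot3 (a point): centre of ringed standing place 3 (ring 96 mm across) on the top face of the drying plate, a fixed aluminium slab 140 x 420 mm with its top 42 mm above the table; its three places stand 135 mm apart along its length, number 1 at the +y end; y axis along the slab, z up
- board_spot1 (a point): centre of ringed standing place 1 (ring 96 mm across) on the top face of the ware board, a fixed plywood slab 140 x 420 mm with its top 22 mm above the table, lying parallel to the plate on one side or other of it (nearer or farther from the robot), about 185 mm centre to centre; it faces plate place 1; y axis along the slab, z up
- board_spot2 (a point): centre of ringed standing place 2 (ring 96 mm across) on the top face of the ware board, a fixed plywood slab 140 x 420 mm with its top 22 mm above the table, lying parallel to the plate on one side or other of it (nearer or farther from the robot), about 185 mm centre to centre; it faces plate place 2; y axis along the slab, z up
- board_spot3 (a point): centre of ringed standing place 3 (ring 96 mm across) on the top face of the ware board, a fixed plywood slab 140 x 420 mm with its top 22 mm above the table, lying parallel to the plate on one side or other of it (nearer or farther from the robot), about 185 mm centre to centre; it faces plate place 3; y axis along the slab, z up
- bat_top (a point): centre of the top of a fixed round wooden bat, 150 mm across, 12 mm high, empty at the start, to one side of the plate and board: a handy place to park a piece
- dial (a joint): the drying plate's selector, rad. 0 = off (pointer at the bar mark), 0.75 = one dot, 1.5 = two dots, 2.25 = three dots; grows clockwise seen from above; end stops at 0 and 2.4. Turns with light steady friction (about 0.06 N m) and stays where it is left
- control: fixed white control box of the drying plate, 130 x 130 mm, 60 mm high, to one side of the plate and board, the selector and its four marks on its top face; the bar mark is at the -x edge (towards the robot), the dots follow clockwise; origin at the centre of its underside
- dial_grip (a point): centre of the selector's upright grip bar, at the height to grip, 94 mm above the table; the bar is 60 mm long, 16 mm thick, its top 11 mm above this point and its foot 22 mm below it. The point turns with the dial: its x axis lies along the bar, the white pointer line is at the -x end; z up.
- glaze_jar: bystander, to be left where it is: white plastic jar with lid, 72 mm across, 75 mm tall; origin at its underside
- oxide_bottle: bystander, to be left where it is: white plastic bottle, 52 mm across, 120 mm tall; origin at its underside
- glaze_brush: bystander, to be left where it is: brush 150 mm long, lying; origin at its underside
- rib_spatula: bystander, to be left where it is: spatula 150 mm long, lying; origin at its underside

How it is judged:
On the way, in this order (a step that is already met when the one before it is completed fails the run):
1. the selector is turned to off while every piece is still at its first place (value of joint dial below 0.15 rad and horizontal distance between vase1 and plate_spot1 below 0.07 m and horizontal distance between tumbler1 and board_spot1 below 0.07 m and horizontal distance between vase2 and plate_spot2 below 0.07 m and horizontal distance between tumbler2 and board_spot2 below 0.07 m and horizontal distance between vase3 and plate_spot3 below 0.07 m and horizontal distance between tumbler3 and board_spot3 below 0.07 m), for 0.2 s.
2. with the selector off, every piece stands upright, centred on the place facing its first one (value of joint dial below 0.15 rad and horizontal distance between vase1 and board_spot1 below 0.02 m and angle between each of vase1, tumbler1, vase2, tumbler2, vase3, tumbler3's own z axis and vertical below 0.1 rad and z of vase1 in the frame of board_spot1 between -0.008 and 0.008 m and linear speed of each of vase1, tumbler1, vase2, tumbler2, vase3, tumbler3 below 0.02 m/s and horizontal distance between tumbler1 and plate_spot1 below 0.02 m and z of tumbler1 in the frame of plate_spot1 between -0.008 and 0.008 m and horizontal distance between vase2 and board_spot2 below 0.02 m and z of vase2 in the frame of board_spot2 between -0.008 and 0.008 m and horizontal distance between tumbler2 and plate_spot2 below 0.02 m and z of tumbler2 in the frame of plate_spot2 between -0.008 and 0.008 m and horizontal distance between vase3 and board_spot3 below 0.02 m and z of vase3 in the frame of board_spot3 between -0.008 and 0.008 m and horizontal distance between tumbler3 and plate_spot3 below 0.02 m and z of tumbler3 in the frame of plate_spot3 between -0.008 and 0.008 m), for 0.2 s.
3. the selector is set to two dots (value of joint dial between 1.35 and 1.65 rad), for 0.2 s.
At the end, for the whole second after the job is handed in: each vase present stands on the board place, and each tumbler present on the plate place, that has its number: within 20 mm of the centre, upright within 0.1 rad, resting on the surface, at rest; the selector is at two dots, 1.5 rad within 0.15 (all of step 3 and horizontal distance between vase1 and board_spot1 below 0.02 m and angle between each of vase1, tumbler1, vase2, tumbler2, vase3, tumbler3's own z axis and vertical below 0.1 rad and z of vase1 in the frame of board_spot1 between -0.008 and 0.008 m and linear speed of each of vase1, tumbler1, vase2, tumbler2, vase3, tumbler3 below 0.02 m/s and horizontal distance between tumbler1 and plate_spot1 below 0.02 m and z of tumbler1 in the frame of plate_spot1 between -0.008 and 0.008 m and horizontal distance between vase2 and board_spot2 below 0.02 m and z of vase2 in the frame of board_spot2 between -0.008 and 0.008 m and horizontal distance between tumbler2 and plate_spot2 below 0.02 m and z of tumbler2 in the frame of plate_spot2 between -0.008 and 0.008 m and horizontal distance between vase3 and board_spot3 below 0.02 m and z of vase3 in the frame of board_spot3 between -0.008 and 0.008 m and horizontal distance between tumbler3 and plate_spot3 below 0.02 m and z of tumbler3 in the frame of plate_spot3 between -0.008 and 0.008 m); the robot touches nothing.
It fails at once if a bystander is moved more than 40 mm (distance of any of glaze_jar, oxide_bottle, glaze_brush, rib_spatula from where it was at the start of the episode above 0.04 m).
Of vase2, vase3, tumbler2, tumbler3 only 2 to 3 are there at a start; the rules pass over those that are not, and their reading is None.
At some moment in a run one of vase1, vase2, vase3, tumbler1, tumbler2, tumbler3 may be knocked a few centimetres aside while the robot is not near it.
It also fails if it takes over 210 s, if anything falls off the work surface, if the arm or the gripper's body presses on something with over 40 N, if the wrist force passes 120 N, or if a joint passes its speed limit or range.

## Working session

There is one attempt and no reset: what is moved stays moved. The work goes in short steps, Python scripts to look and compute and a tool call to move; the robot and the scene stay as the last step left them, time stands still between calls to the robot, and variables do not carry over. Pictures are saved under pics/ and viewed, at most 18 in all, crops included, and the job is handed in when it is done.

Besides the shell and the picture viewer there is one more tool, called after "Call:" as name([rows], argument=value, ...), one row to a line, values as JSON. apply_moves: Moves the arm, as the interface text tells. Its arguments: {"type":"object","properties":{"series":{"type":"array","items":{"type":"object","properties":{"jaw":{"type":"number"},"dx":{"type":"number"},"dy":{"type":"number"},"dz":{"type":"number"},"turn":{"type":"number"}}}}},"required":["series"]}

```bash
mkdir -p pics; ls; cat > h.py <<'E'
import numpy as np, cv2
from plant import state, grab_frame, ticket, spotter
def save(f,n): cv2.imwrite(f'pics/{n}.png', f['pixels'][:,:,::-1])
def proj(f,p):
    c=f['camera_from_world']@np.append(p,1); q=f['mtx']@c[:3]; return q[:2]/q[2]
def back(f,uv,z):
    T=np.linalg.inv(f['camera_from_world']); d=T[:3,:3]@np.linalg.solve(f['mtx'],[uv[0],uv[1],1.]); o=T[:3,3]
    return o+d*(z-o[2])/d[2]
E
python3 - <<'E'
from h import *
for n in ['scene','side']:
    f=grab_frame(n); save(f,n+'0'); print(n,np.linalg.inv(f['camera_from_world'])[:3].round(3).tolist())
    for t in ['vase1','tumbler1','control','dial_grip','plate_spot1','board_spot1','bat_top','glaze_jar','oxide_bottle','glaze_brush','rib_spatula']:
        try: print(t,[(round(d['conf'],2),np.round(d['extent']).tolist()) for d in spotter.outline_of(f,t)])
        except Exception as e: print(t,e)
s=state();print(s)
E
```

```text
pics
scene [[-0.898, 0.373, -0.233, 0.812], [0.44, 0.753, -0.489, 0.606], [-0.007, -0.541, -0.841, 1.134]]
vase1 [(0.7, [407.0, 364.0, 438.0, 400.0]), (0.58, [224.0, 209.0, 264.0, 246.0])]
tumbler1 [(0.98, [324.0, 224.0, 355.0, 264.0]), (0.68, [345.0, 268.0, 372.0, 309.0])]
control [(0.75, [376.0, 353.0, 463.0, 431.0])]
dial_grip [(0.92, [404.0, 364.0, 436.0, 401.0])]
plate_spot1 [(0.61, [209.0, 203.0, 328.0, 374.0])]
board_spot1 [(0.59, [281.0, 179.0, 402.0, 341.0])]
bat_top [(0.43, [223.0, 141.0, 230.0, 157.0])]
glaze_jar [(0.89, [294.0, 389.0, 332.0, 432.0])]
oxide_bottle [(0.94, [179.0, 147.0, 205.0, 189.0])]
glaze_brush []
rib_spatula [(0.92, [301.0, 143.0, 359.0, 164.0]), (0.56, [324.0, 222.0, 354.0, 265.0])]
side [[0.71, -0.466, 0.528, -0.155], [-0.704, -0.465, 0.537, -0.678], [-0.004, -0.753, -0.658, 0.926]]
vase1 [(0.89, [313.0, 166.0, 343.0, 216.0]), (0.63, [373.0, 212.0, 414.0, 270.0])]
tumbler1 [(0.89, [289.0, 236.0, 315.0, 278.0]), (0.57, [256.0, 210.0, 287.0, 252.0])]
control [(0.85, [185.0, 178.0, 250.0, 231.0])]
dial_grip [(0.9, [203.0, 174.0, 224.0, 200.0]), (0.32, [
[... 436 characters left out ...]
26800095e-02,  1.61288406e+00,  1.85084305e-05,
        1.47603444e+00, -1.19006104e-01]), 'joint_vel': array([ 7.52224240e-05, -1.19902695e-05, -1.91512399e-03, -3.38560635e-04,
       -1.03421024e-03,  7.97634778e-04]), 'joint_efforts': array([ 4.75798734e-04, -3.93686342e+01, -3.70459664e+01, -7.57805560e-05,
        4.99888738e-04, -4.83041532e-06]), 'tool_pos': array([ 6.24979316e-01, -6.44856657e-06,  2.50325511e-01]), 'tool_rot': array([-7.99750645e-06,  7.07113259e-01,  7.07100303e-01,  5.43093805e-06]), 'contact_force': array([ 0.71046278,  0.25730327, -0.44810118]), 'ft_torque': array([-0.00789715,  0.01786444, -0.01657036]), 'grasp_force': 0.0, 'gripper_width': 1.0002551924539282}
```

View pics/scene0.png

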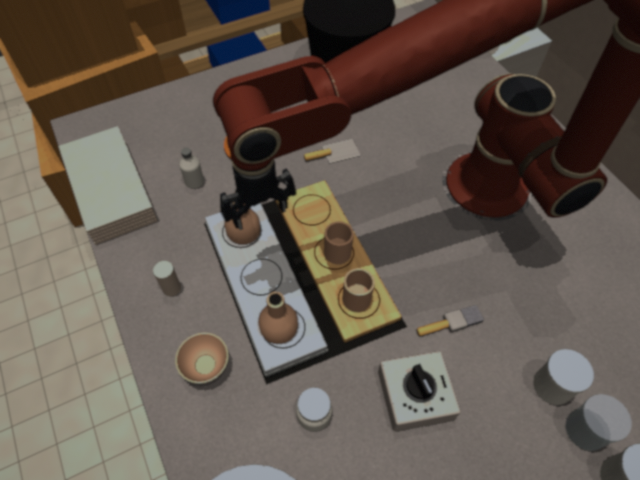

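View pics/side0.png

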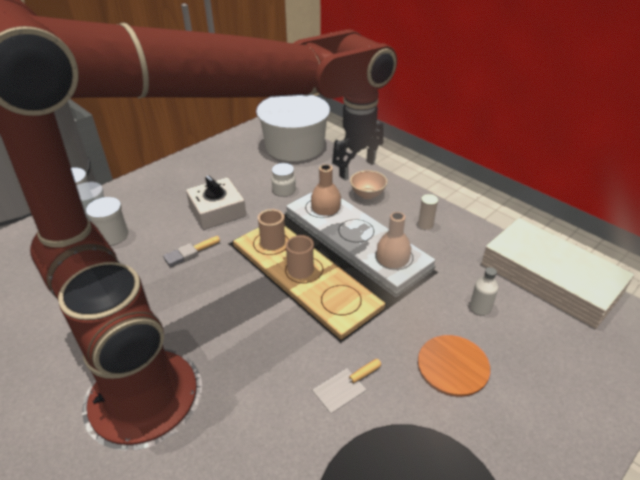

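The plate (far) has vase1 at scene (277,322) and vase3 at (241,228). The board (near) has tumbler1 at (357,292) and tumbler2 at (338,244). Plate 2 (261,276) and board 3 (312,210) are empty. The dial is at (420,381), and the bat shows in the side view at (454,364).

```bash
python3 - <<'E'
from h import *
f=grab_frame('scene'); g=grab_frame('side')
def tri(a,b):
    A=[];
    for F,uv in((f,a),(g,b)):
        P=F['mtx']@F['camera_from_world'][:3]; A+= [uv[0]*P[2]-P[0],uv[1]*P[2]-P[1]]
    v=np.linalg.svd(np.array(A))[2][-1]; return (v[:3]/v[3]).round(4)
print('dial',back(f,(420,381),.1).round(3),tri((420,381),(213,187)))
print('plate2',back(f,(261,276),.042).round(4),back(g,(356,231),.042).round(4))
print('board3',back(f,(312,210),.022).round(4),back(g,(342,299),.022).round(4))
print('tumb1 top',back(f,(357,280),.107).round(3),back(g,(271,217),.107).round(3))
print('tumb2 top',back(f,(338,232),.107).round(3),back(g,(301,243),.107).round(3))
print('vase1 top',back(f,(277,299),.172).round(3),back(g,(327,168),.172).round(3))
print('vase3 top',back(g,(399,216),.172).round(3))
print('bat',back(g,(454,364),.012).round(3))
for n,F,t in(('jar',f,(314,410)),('ox',f,(191,168)),('brush',f,(430,328)),('spat',f,(318,155))): print(n,back(F,t,.04).round(3))
w=grab_frame('wrist'); print(np.linalg.inv(w['camera_from_world'])[:3].round(3).tolist()); save(w,'w0')
E
```

```text
dial [0.475 0.392 0.1  ] [0.4678 0.3887 0.0827]
plate2 [0.6474 0.0148 0.042 ] [0.6443 0.0111 0.042 ]
board3 [ 0.4558 -0.1115  0.022 ] [ 0.4577 -0.117   0.022 ]
tumb1 top [0.479 0.149 0.107] [0.475 0.149 0.107]
tumb2 top [0.458 0.023 0.107] [0.461 0.023 0.107]
vase1 top [0.659 0.146 0.172] [0.662 0.136 0.172]
vase3 top [ 0.637 -0.124  0.172]
bat [ 0.498 -0.403  0.012]
jar [0.674 0.336 0.04 ]
ox [ 0.682 -0.359  0.04 ]
brush [0.373 0.291 0.04 ]
spat [ 0.369 -0.252  0.04 ]
[[1.0, -0.0, -0.0, 0.625], [-0.0, -0.953, -0.303, 0.078], [-0.0, 0.303, -0.953, 0.374]]
```

View pics/w0.png

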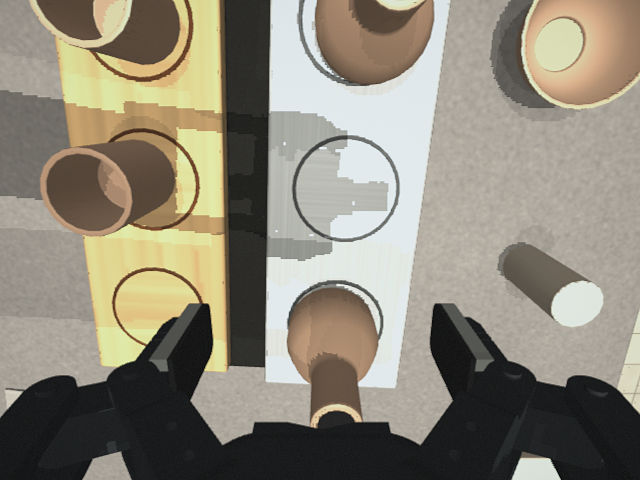

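The wrist view shows the plate and board from above. The plate 2 ring is at (346,189), board 2 at about (148,179), board 3 at (157,307) and plate 3 at (336,333). I'll fit the rings and check the approach to the dial.

```bash
cat >> h.py <<'E'
def rect(f,z,x0,y0,w,h,s=1000):
    # top view at 1 mm/px; col = x, row = y
    src=np.float32([proj(f,(x0+a*w,y0+b*h,z)) for a,b in((0,0),(1,0),(1,1),(0,1))])
    dst=np.float32([(a*w*s,b*h*s) for a,b in((0,0),(1,0),(1,1),(0,1))])
    return cv2.warpPerspective(f['pixels'],cv2.getPerspectiveTransform(src,dst),(int(w*s),int(h*s)))
def ring(f,xy,z,R=.048,m=.02):
    # best ring template match near xy
    L=R+m+.008; im=cv2.cvtColor(rect(f,z,xy[0]-L,xy[1]-L,2*L,2*L),cv2.COLOR_RGB2GRAY)
    bh=cv2.morphologyEx(im,cv2.MORPH_BLACKHAT,np.ones((9,9),np.uint8)).astype(np.float32)
    best=None
    for r in (46,47,48):
        n=2*54+1; t=np.zeros((n,n),np.float32); cv2.circle(t,(54,54),r,1,2); t/=t.sum()
        q=cv2.matchTemplate(bh.clip(0,40),t,cv2.TM_CCORR); _,v,_,p=cv2.minMaxLoc(q)
        if best is None or v>best[0]: best=(v,r,p)
    v,r,p=best
    return np.round([xy[0]-L+(p[0]+54.5)/1000, xy[1]-L+(p[1]+54.5)/1000],4), r, round(v,1)
E
python3 - <<'E'
from h import *
w=grab_frame('wrist'); f=grab_frame('scene'); g=grab_frame('side')
for n,uv,z in(('plate2',(346,189),.042),('board2',(148,179),.022),('board3',(157,307),.022),('plate3',(336,333),.042)):
    p=back(w,uv,z)[:2]; print(n,p.round(3),ring(w,p,z))
    for F in(f,g): print('   ',ring(F,p,z))
for F in (f,g): print('plate1',ring(F,(.657,.147),.042),'board1',ring(F,(.473,.155),.022))
# yaw of plate edge from wrist
print([back(w,p,.042)[:2].round(4) for p in((267,375),(270,30),(396,387),(448,10))])
E
```

```text
plate2 [0.647 0.015] (array([0.6477, 0.0143]), 46, 39.7)
    (array([0.6477, 0.0163]), 46, 25.2)
    (array([0.6467, 0.0143]), 46, 16.0)
board2 [0.463 0.02 ] (array([0.463, 0.019]), 46, 29.2)
    (array([0.465, 0.021]), 46, 12.2)
    (array([0.464, 0.02 ]), 46, 8.1)
board3 [ 0.454 -0.113] (array([ 0.4557, -0.1156]), 46, 28.6)
    (array([ 0.4567, -0.1136]), 46, 24.3)
    (array([ 0.4557, -0.1146]), 46, 29.9)
plate3 [ 0.64  -0.131] (array([ 0.6396, -0.121 ]), 46, 24.0)
    (array([ 0.6406, -0.12  ]), 46, 7.4)
    (array([ 0.6456, -0.119 ]), 46, 4.8)
plate1 (array([0.6555, 0.1505]), 46, 17.2) board1 (array([0.4715, 0.1555]), 46, 21.6)
plate1 (array([0.6555, 0.1505]), 46, 7.6) board1 (array([0.4715, 0.1545]), 46, 12.1)
[array([ 0.5685, -0.1817]), array([0.585 , 0.1411]), array([ 0.7043, -0.1968]), array([0.7235, 0.155 ])]
```

Call:
apply_moves([
  {"dx":41,"dy":-15,"dz":-20},
  {"dx":82,"dy":-30,"dz":-20},
  {"dx":123,"dy":-45,"dz":-20},
  {"dx":164,"dy":-60,"dz":-20},
  {"dx":200,"dy":-75,"dz":-20},
])

```text
invalid input at $.series[0]: expected keys jaw, dx, dy, dz, turn
```

The ring fits from all three cameras agree within 2 mm. Next is the dial.

Call:
apply_moves([
  {"dx":38,"dy":-16,"dz":-20,"turn":0,"jaw":0},
  {"dx":76,"dy":-32,"dz":-20,"turn":0,"jaw":0},
  {"dx":114,"dy":-48,"dz":-20,"turn":0,"jaw":0},
  {"dx":152,"dy":-64,"dz":-20,"turn":0,"jaw":0},
  {"dx":190,"dy":-80,"dz":-20,"turn":0,"jaw":0},
])

```text
time: 1.92
tool_pos: [0.5449, 0.1896, 0.2707]
tool_rot: [0.0, 0.707, 0.707, 0.0]
contact_force: [-0.7, 0.3, 0.1]
gripper_width: 0.999
grasp_force: 0.0
```

Call:
apply_moves([
  {"dx":38,"dy":-15,"dz":0,"turn":0,"jaw":0},
  {"dx":76,"dy":-30,"dz":0,"turn":0,"jaw":0},
  {"dx":114,"dy":-45,"dz":0,"turn":0,"jaw":0},
  {"dx":152,"dy":-60,"dz":0,"turn":0,"jaw":0},
  {"dx":190,"dy":-75,"dz":0,"turn":0,"jaw":0},
])

```text
time: 2.33
tool_pos: [0.4697, 0.3799, 0.2706]
tool_rot: [0.0, 0.707, 0.707, 0.0]
contact_force: [0.3, 0.4, 0.1]
gripper_width: 1.002
grasp_force: 0.0
```

Call:
apply_moves([
  {"dx":0,"dy":0,"dz":0,"turn":0,"jaw":0},
  {"dx":0,"dy":0,"dz":0,"turn":0,"jaw":0},
  {"dx":0,"dy":0,"dz":0,"turn":0,"jaw":0},
])

```text
time: 2.58
tool_pos: [0.4707, 0.378, 0.2702]
tool_rot: [0.0, 0.707, 0.707, -0.0]
contact_force: [0.5, -1.2, -0.0]
gripper_width: 0.999
grasp_force: 0.0
```

```bash
python3 - <<'E'
from h import *
w=grab_frame('wrist'); save(w,'w1'); print(state()['tool_pos'],proj(w,(.47,.389,.094)))
r=spotter.outline_of(w,'dial_grip')
for d in r: print(d['conf'],d['extent'],cv2.minAreaRect(np.argwhere(d['region'])[:,::-1].astype(np.float32)))
E
```

```text
[0.47111499 0.37746621 0.27024485] [319.9940856  200.99427796]
0.85 [284.5, 157.6, 348.6, 240.7] ((314.2485656738281, 197.73800659179688), (62.17866134643555, 74.4705810546875), 38.04703903198242)
```

View pics/w1.png

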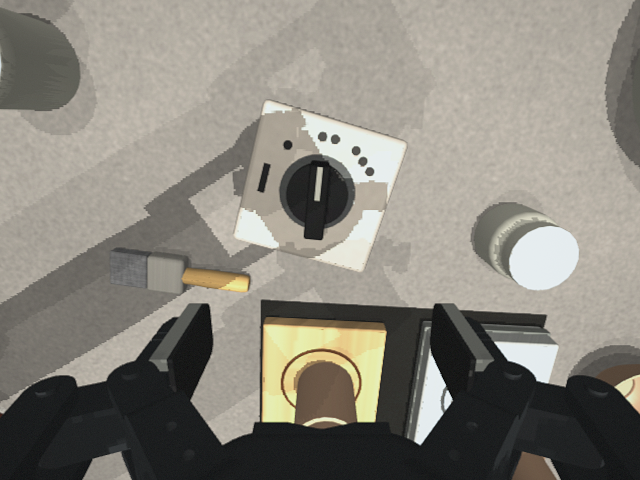

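The pointer runs from (318,163) to (314,238), with its white end towards +y. The bar mark is at (264,178) and the box is yawed slightly. Next I work out the geometry.

```bash
python3 - <<'E'
from h import *
w=grab_frame('wrist')
C=[back(w,p,.06)[:2] for p in((265,100),(407,143),(362,271),(235,237))]
print(np.round(C,4),'centre',np.mean(C,0).round(4))
y=C[1]-C[0]; y2=C[2]-C[3]; x=C[0]-C[3]; x2=C[1]-C[2]
for v in(y,y2): print(np.degrees(np.arctan2(v[1],v[0])),np.linalg.norm(v))
for v in(x,x2): print(np.degrees(np.arctan2(v[1],v[0]))-90,np.linalg.norm(v))
a,b=back(w,(318.5,162),.105),back(w,(314,239),.105)
print('bar',a.round(4),b.round(4),(a+b)[:2]/2,np.linalg.norm(a-b),'pointer dir',np.degrees(np.arctan2(*(a-b)[1::-1])))
c=np.mean(C,0)
for n,p in(('bar',(264,178)),('1',(287.5,145)),('2',(328.5,138)),('3',(363,161))):
    d=back(w,p,.06)[:2]-c; print(n,np.degrees(np.arctan2(d[1],d[0])))
E
```

```text
[[0.4249 0.4664]
 [0.5456 0.4313]
 [0.5105 0.3121]
 [0.3914 0.3465]] centre [0.4681 0.3891]
-16.22680423281583 0.1256203591086712
-16.116757241715472 0.12395734221250375
-15.608785871394815 0.12451076373390918
-16.374459632315975 0.1242658506522237
bar [0.4696 0.4206 0.105 ] [0.4658 0.3593 0.105 ] [0.46769014 0.38996539] 0.06142288292758393 pointer dir 86.39624248980432
bar 165.39041312497176
1 122.0292398120617
2 78.05513364130636
3 33.976889300410114
```

Call:
apply_moves([
  {"dx":10,"dy":-2,"dz":35,"turn":0.063,"jaw":0},
  {"dx":10,"dy":-2,"dz":70,"turn":0.063,"jaw":0},
  {"dx":10,"dy":-2,"dz":100,"turn":0.063,"jaw":0},
  {"dx":10,"dy":-2,"dz":100,"turn":0.063,"jaw":0.3},
  {"dx":10,"dy":-2,"dz":100,"turn":0.063,"jaw":0.3},
])

```text
time: 3.15
tool_pos: [0.4683, 0.3865, 0.1685]
tool_rot: [-0.0, 0.73, 0.684, -0.002]
contact_force: [0.3, -0.0, 0.5]
gripper_width: 0.746
grasp_force: 0.0
```

```bash
python3 - <<'E'
from h import *
s=state();print(s['tool_pos'],s['tool_rot'],s['gripper_width'])
w=grab_frame('wrist');print(proj(w,(.468,.3895,.105)));save(w,'w2')
E
```

```text
[0.46826411 0.38649947 0.16846058] [-3.88496326e-04  7.29600149e-01  6.83870290e-01 -2.21313058e-03] 0.7458769098588705
[320.34860925 261.74314034]
```

View pics/w2.png

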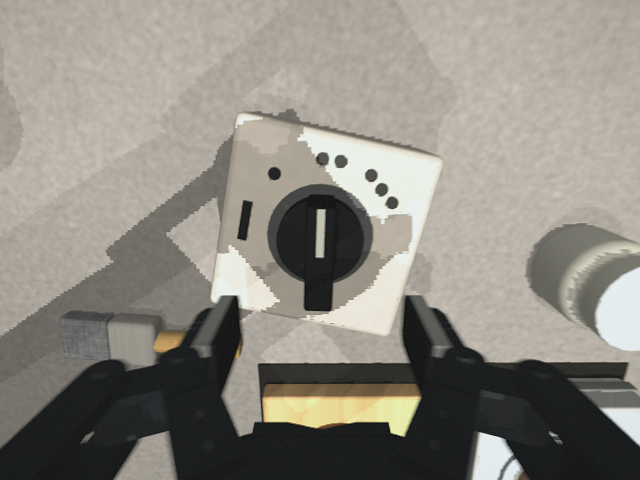

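The bar runs from (320,196) to (318,310), lined up between the fingers. I descend, grip and turn.

Call:
apply_moves([
  {"dx":4,"dy":0,"dz":35,"turn":0,"jaw":0.3},
  {"dx":4,"dy":0,"dz":71,"turn":0,"jaw":0.5},
  {"dx":4,"dy":0,"dz":71,"turn":0,"jaw":0.7},
  {"dx":4,"dy":0,"dz":71,"turn":0,"jaw":1},
  {"dx":4,"dy":0,"dz":71,"turn":0,"jaw":1},
])

```text
time: 3.62
tool_pos: [0.4673, 0.3922, 0.1013]
tool_rot: [-0.002, 0.729, 0.684, -0.002]
contact_force: [-8.2, -3.1, -11.1]
gripper_width: 0.172
grasp_force: 58.7
```

Call:
apply_moves([
  {"dx":0,"dy":0,"dz":0,"turn":0,"jaw":1},
  {"dx":0,"dy":0,"dz":0,"turn":0,"jaw":1},
  {"dx":0,"dy":0,"dz":0,"turn":-0.1,"jaw":1},
  {"dx":0,"dy":0,"dz":0,"turn":-0.2,"jaw":1},
  {"dx":0,"dy":0,"dz":0,"turn":-0.3,"jaw":1},
])

```text
time: 4.03
tool_pos: [0.4665, 0.3921, 0.1012]
tool_rot: [-0.002, 0.617, 0.787, -0.002]
contact_force: [-11.6, -2.3, -1.0]
gripper_width: 0.175
grasp_force: 60.7
```

Call:
apply_moves([
  {"dx":0,"dy":0,"dz":0,"turn":-0.12,"jaw":1},
  {"dx":0,"dy":0,"dz":0,"turn":-0.24,"jaw":1},
  {"dx":0,"dy":0,"dz":0,"turn":-0.36,"jaw":1},
  {"dx":0,"dy":0,"dz":0,"turn":-0.48,"jaw":1},
  {"dx":0,"dy":0,"dz":0,"turn":-0.6,"jaw":1},
])

```text
time: 4.45
tool_pos: [0.4652, 0.3914, 0.1011]
tool_rot: [-0.004, 0.356, 0.934, -0.003]
contact_force: [-17.1, -5.8, 4.6]
gripper_width: 0.175
grasp_force: 61.4
```

Call:
apply_moves([
  {"dx":0,"dy":0,"dz":0,"turn":-0.12,"jaw":1},
  {"dx":0,"dy":0,"dz":0,"turn":-0.24,"jaw":1},
  {"dx":0,"dy":0,"dz":0,"turn":-0.36,"jaw":1},
  {"dx":0,"dy":0,"dz":0,"turn":-0.42,"jaw":1},
  {"dx":0,"dy":0,"dz":0,"turn":-0.42,"jaw":1},
])

```text
time: 4.87
tool_pos: [0.4646, 0.3905, 0.1011]
tool_rot: [-0.006, 0.155, 0.988, -0.004]
contact_force: [-19.7, -9.3, 6.0]
gripper_width: 0.171
grasp_force: 61.6
```

Call:
apply_moves([
  {"dx":0,"dy":0,"dz":0,"turn":0,"jaw":0.4},
  {"dx":0,"dy":0,"dz":0,"turn":0,"jaw":0.4},
  {"dx":0,"dy":0,"dz":-40,"turn":0,"jaw":0.3},
  {"dx":0,"dy":0,"dz":-80,"turn":0,"jaw":0},
  {"dx":0,"dy":0,"dz":-120,"turn":0,"jaw":0},
])

```text
time: 5.28
tool_pos: [0.47, 0.3925, 0.2239]
tool_rot: [0.002, 0.156, 0.988, 0.001]
contact_force: [0.2, 0.9, 0.1]
gripper_width: 0.87
grasp_force: 0.0
```

```bash
python3 - <<'E'
from h import *
s=state();print(s['tool_pos'],s['tool_rot'],s['joint_pos'])
w=grab_frame('wrist');save(w,'w3')
E
```

```text
[0.4699931 0.392497  0.2239242] [0.0015976  0.15640764 0.98769031 0.00139829] [ 5.74334701e-01  3.77076715e-02  1.67275684e+00 -5.32911601e-05
  1.42688227e+00 -6.82348437e-01]
```

View pics/w3.png

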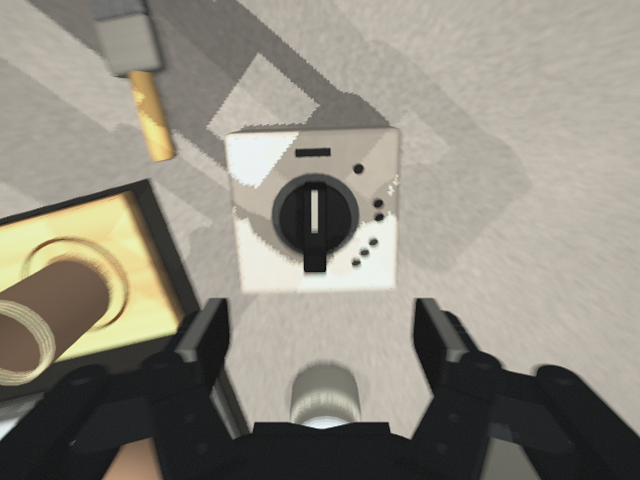

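The pointer is on the bar mark, so the dial is off. I turn the tool back and measure the pieces.

Call:
apply_moves([
  {"dx":0,"dy":0,"dz":-15,"turn":0.12,"jaw":0},
  {"dx":0,"dy":0,"dz":-30,"turn":0.24,"jaw":0},
  {"dx":0,"dy":0,"dz":-45,"turn":0.36,"jaw":0},
  {"dx":0,"dy":0,"dz":-55,"turn":0.48,"jaw":0},
  {"dx":0,"dy":0,"dz":-55,"turn":0.6,"jaw":0},
])

```text
time: 5.75
tool_pos: [0.4714, 0.3934, 0.2817]
tool_rot: [0.003, 0.444, 0.896, 0.005]
contact_force: [0.7, -0.5, 0.3]
gripper_width: 1.001
grasp_force: 0.0
```

Call:
apply_moves([
  {"dx":0,"dy":0,"dz":0,"turn":0.12,"jaw":0},
  {"dx":0,"dy":0,"dz":0,"turn":0.24,"jaw":0},
  {"dx":0,"dy":0,"dz":0,"turn":0.36,"jaw":0},
  {"dx":0,"dy":0,"dz":0,"turn":0.48,"jaw":0},
  {"dx":0,"dy":0,"dz":0,"turn":0.6,"jaw":0},
])

```text
time: 6.17
tool_pos: [0.4703, 0.3927, 0.2781]
tool_rot: [0.001, 0.689, 0.725, 0.003]
contact_force: [0.7, -1.3, 0.0]
gripper_width: 1.003
grasp_force: 0.0
```

Call:
apply_moves([
  {"dx":0,"dy":0,"dz":0,"turn":0.057,"jaw":0},
  {"dx":0,"dy":0,"dz":0,"turn":0.057,"jaw":0},
  {"dx":0,"dy":0,"dz":0,"turn":0.057,"jaw":0},
])

```text
time: 6.42
tool_pos: [0.47, 0.3925, 0.2771]
tool_rot: [0.0, 0.707, 0.708, 0.002]
contact_force: [0.3, 0.9, 0.5]
gripper_width: 1.0
grasp_force: 0.0
```

```bash
cat >> h.py <<'E'
from scipy.optimize import least_squares
PROF={'vase':[(0,.03),(.02,.039),(.038,.042),(.05,.040),(.065,.030),(.08,.018),(.13,.018)],'tumbler':[(0,.033),(.085,.033)]}
A=np.linspace(0,2*np.pi,48,endpoint=False)
def bbox(F,k,x,y,z0):
    p=np.vstack([np.c_[x+r*np.cos(A),y+r*np.sin(A),0*A+z0+h,0*A+1] for h,r in PROF[k]])
    q=(F['mtx']@(F['camera_from_world']@p.T)[:3]); q=q[:2]/q[2]
    return np.r_[q.min(1),q.max(1)]
def find(k,x,y,z0,frames,tol=40):
    """piece of kind k near (x,y) standing at height z0: fit to the reported extents"""
    obs=[]
    for F in frames:
        e=bbox(F,k,x,y,z0)
        c=[d for d in F.setdefault('_'+k,spotter.outline_of(F,k+'1')) if np.abs(np.array(d['extent'])-e).max()<tol]
        if c: obs.append((F,np.array(min(c,key=lambda d:np.abs(np.array(d['extent'])-e).sum())['extent'])))
    if not obs: return None
    r=least_squares(lambda p:np.concatenate([bbox(F,k,*p,z0)-o for F,o in obs]),[x,y],loss='soft_l1',x_scale=.01,diff_step=1e-3)
    return r.x.round(4),len(obs),r.fun.round(0).astype(int).tolist()
P={1:(.6556,.1496),2:(.6477,.0148),3:(.6397,-.120)}; B={1:(.4715,.1546),2:(.4636,.0198),3:(.4556,-.115)}
E
python3 - <<'E'
from h import *
s=state();print(s['tool_pos'],s['tool_rot'])
fr=[grab_frame('scene'),grab_frame('side'),grab_frame('wrist')]
save(fr[0],'s1')
for k,p,z in(('vase',P[1],.042),('vase',P[3],.042),('tumbler',B[1],.022),('tumbler',B[2],.022)): print(k,find(k,*p,z,fr))
E
```

```text
[0.46996261 0.39252211 0.27707245] [4.89023215e-04 7.06618742e-01 7.07590861e-01 2.21080116e-03]
vase (array([0.6679, 0.1457]), 2, [-2, 0, 1, -3, -1, -4, 0, -6])
vase (array([ 0.6351, -0.1187]), 2, [0, -1, -5, -3, 0, 0, -3, -2])
tumbler (array([0.474 , 0.1517]), 2, [0, -1, -2, 0, 0, 0, -1, -1])
tumbler (array([0.4579, 0.0256]), 2, [-2, -1, -1, 0, -4, 1, -1, -1])
```

Call:
apply_moves([
  {"dx":-38,"dy":12,"dz":0,"turn":0,"jaw":0},
  {"dx":-76,"dy":24,"dz":0,"turn":0,"jaw":0},
  {"dx":-114,"dy":36,"dz":0,"turn":0,"jaw":0},
  {"dx":-152,"dy":48,"dz":0,"turn":0,"jaw":0},
  {"dx":-190,"dy":60,"dz":0,"turn":0,"jaw":0},
])

```text
time: 7.58
tool_pos: [0.5292, 0.2005, 0.2745]
tool_rot: [0.0, 0.707, 0.707, 0.0]
contact_force: [0.5, -0.7, 0.2]
gripper_width: 0.996
grasp_force: 0.0
```

Call:
apply_moves([
  {"dx":-38,"dy":13,"dz":0,"turn":0,"jaw":0},
  {"dx":-76,"dy":26,"dz":0,"turn":0,"jaw":0},
  {"dx":-114,"dy":39,"dz":0,"turn":0,"jaw":0},
  {"dx":-152,"dy":52,"dz":0,"turn":0,"jaw":0},
  {"dx":-190,"dy":65,"dz":0,"turn":0,"jaw":0},
])

```text
time: 8.0
tool_pos: [0.5943, 0.0101, 0.2745]
tool_rot: [0.0, 0.707, 0.707, 0.0]
contact_force: [0.4, -0.2, -0.0]
gripper_width: 0.999
grasp_force: 0.0
```

Call:
apply_moves([
  {"dx":-38,"dy":13,"dz":0,"turn":0,"jaw":0},
  {"dx":-76,"dy":26,"dz":0,"turn":0,"jaw":0},
  {"dx":-114,"dy":39,"dz":0,"turn":0,"jaw":0},
  {"dx":-134,"dy":41,"dz":0,"turn":0,"jaw":0},
  {"dx":-134,"dy":41,"dz":0,"turn":0,"jaw":0},
])

```text
time: 8.42
tool_pos: [0.6353, -0.1263, 0.2738]
tool_rot: [0.0, 0.709, 0.705, -0.001]
contact_force: [0.4, 0.3, -1.2]
gripper_width: 1.0
grasp_force: 0.0
```

Call:
apply_moves([
  {"dx":0,"dy":0,"dz":0,"turn":0,"jaw":0},
  {"dx":0,"dy":0,"dz":0,"turn":0,"jaw":0},
])

```text
time: 8.58
tool_pos: [0.6349, -0.1213, 0.2742]
tool_rot: [-0.0, 0.707, 0.707, 0.0]
contact_force: [0.6, -0.4, -0.8]
gripper_width: 1.0
grasp_force: 0.0
```

```bash
python3 - <<'E'
from h import *
s=state();print(s['tool_pos'],s['tool_rot'])
w=grab_frame('wrist'); save(w,'w4'); print('tcp line',proj(w,np.r_[s['tool_pos'][:2],.172]))
for k in('vase1','tumbler1'):
  for d in spotter.outline_of(w,k): print(k,d['conf'],d['extent'])
fr=[grab_frame('scene'),grab_frame('side')]
for k,p,z in(('vase',P[1],.042),('vase',P[3],.042),('tumbler',B[1],.022),('tumbler',B[2],.022)): print(k,find(k,*p,z,fr))
E
```

```text
[ 0.63488637 -0.12125579  0.2741603 ] [-3.21801362e-04  7.07004896e-01  7.07208572e-01  9.65930954e-05]
tcp line [320.88542998 243.754306  ]
vase1 0.82 [275.0, 155.9, 371.7, 267.8]
vase1 0.37 [252.6, 0.0, 419.9, 273.2]
tumbler1 0.71 [254.3, 2.8, 422.7, 278.3]
tumbler1 0.58 [9.5, 3.1, 162.7, 76.2]
vase (array([0.6625, 0.1463]), 2, [-1, 0, 0, -2, -1, -2, -1, -2])
vase (array([ 0.6346, -0.1129]), 1, [2, 1, -2, -1])
tumbler (array([0.4725, 0.1499]), 2, [-1, -3, 0, 0, -1, 0, 0, -2])
tumbler (array([0.4551, 0.0224]), 2, [-1, -2, -1, 0, -1, 0, -2, 0])
```

View pics/w4.png

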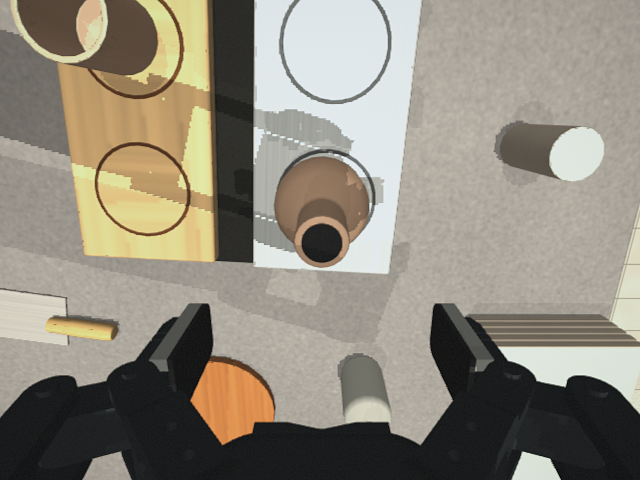

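The neck top is at (322,242), on the tool axis, which projects to (321,244). I descend and grip the neck.

Call:
apply_moves([
  {"dx":0,"dy":0,"dz":35,"turn":0,"jaw":0},
  {"dx":0,"dy":0,"dz":70,"turn":0,"jaw":0.1},
  {"dx":0,"dy":0,"dz":105,"turn":0,"jaw":0.2},
  {"dx":0,"dy":0,"dz":124,"turn":0,"jaw":0.3},
  {"dx":0,"dy":0,"dz":124,"turn":0,"jaw":0.4},
])

```text
time: 9.65
tool_pos: [0.6313, -0.1208, 0.1434]
tool_rot: [-0.005, 0.707, 0.707, -0.003]
contact_force: [-0.8, -0.0, -1.1]
gripper_width: 0.608
grasp_force: 0.0
```

Call:
apply_moves([
  {"dx":0,"dy":0,"dz":0,"turn":0,"jaw":0.5},
  {"dx":0,"dy":0,"dz":0,"turn":0,"jaw":0.7},
  {"dx":0,"dy":0,"dz":0,"turn":0,"jaw":0.8},
  {"dx":0,"dy":0,"dz":0,"turn":0,"jaw":0.8},
  {"dx":0,"dy":0,"dz":0,"turn":0,"jaw":0.8},
])

```text
time: 10.07
tool_pos: [0.6356, -0.122, 0.1517]
tool_rot: [0.001, 0.707, 0.707, 0.001]
contact_force: [-0.8, -0.3, 1.1]
gripper_width: 0.41
grasp_force: 60.5
```

Call:
apply_moves([
  {"dx":0,"dy":0,"dz":-10,"turn":0,"jaw":0.8},
  {"dx":0,"dy":0,"dz":-25,"turn":0,"jaw":0.8},
  {"dx":0,"dy":0,"dz":-40,"turn":0,"jaw":0.8},
  {"dx":0,"dy":0,"dz":-40,"turn":0,"jaw":0.8},
])

```text
time: 10.4
tool_pos: [0.6376, -0.1227, 0.1966]
tool_rot: [0.004, 0.707, 0.707, 0.002]
contact_force: [0.7, -0.1, -1.3]
gripper_width: 0.408
grasp_force: 60.3
```

Call:
apply_moves([
  {"dx":1,"dy":-20,"dz":0,"turn":0,"jaw":0.8},
  {"dx":2,"dy":-50,"dz":0,"turn":0,"jaw":0.8},
  {"dx":4,"dy":-85,"dz":0,"turn":0,"jaw":0.8},
  {"dx":6,"dy":-120,"dz":0,"turn":0,"jaw":0.8},
  {"dx":6,"dy":-155,"dz":0,"turn":0,"jaw":0.8},
])

```text
time: 10.82
tool_pos: [0.4788, -0.1156, 0.1908]
tool_rot: [0.0, 0.707, 0.707, 0.0]
contact_force: [-0.4, -0.5, -1.7]
gripper_width: 0.408
grasp_force: 61.0
```

Call:
apply_moves([
  {"dx":0,"dy":-18,"dz":0,"turn":0,"jaw":0.8},
  {"dx":0,"dy":-25,"dz":0,"turn":0,"jaw":0.8},
  {"dx":0,"dy":-25,"dz":0,"turn":0,"jaw":0.8},
  {"dx":0,"dy":-25,"dz":0,"turn":0,"jaw":0.8},
  {"dx":0,"dy":-25,"dz":0,"turn":0,"jaw":0.8},
])

```text
time: 11.23
tool_pos: [0.4563, -0.1161, 0.1911]
tool_rot: [0.001, 0.707, 0.707, 0.0]
contact_force: [0.3, 0.8, -2.0]
gripper_width: 0.41
grasp_force: 61.3
```

```bash
python3 - <<'E'
from h import *
s=state();t=s['tool_pos'];print(t,s['tool_rot'],s['gripper_width'],'to go',(np.r_[B[3],.1325]-t)*1000)
E
```

```text
[ 0.45625628 -0.11612255  0.19109446] [7.53270772e-04 7.07039868e-01 7.07173163e-01 4.19401206e-04] 0.4096319852542537 to go [ -0.65627861   1.12255263 -58.59446313]
```

Call:
apply_moves([
  {"dx":1,"dy":-1,"dz":20,"turn":0,"jaw":0.8},
  {"dx":1,"dy":-1,"dz":40,"turn":0,"jaw":0.8},
  {"dx":1,"dy":-1,"dz":50,"turn":0,"jaw":0.8},
  {"dx":1,"dy":-1,"dz":55,"turn":0,"jaw":0.8},
  {"dx":1,"dy":-1,"dz":57,"turn":0,"jaw":0.8},
])

```text
time: 11.65
tool_pos: [0.454, -0.1147, 0.1323]
tool_rot: [-0.001, 0.707, 0.707, -0.0]
contact_force: [-0.4, 1.0, -2.8]
gripper_width: 0.407
grasp_force: 61.2
```

Call:
apply_moves([
  {"dx":0,"dy":0,"dz":1,"turn":0,"jaw":0.8},
  {"dx":0,"dy":0,"dz":1,"turn":0,"jaw":0.8},
  {"dx":0,"dy":0,"dz":1,"turn":0,"jaw":0.8},
])

```text
time: 11.9
tool_pos: [0.4548, -0.1152, 0.1334]
tool_rot: [0.001, 0.707, 0.707, 0.0]
contact_force: [-0.2, -0.6, -1.3]
gripper_width: 0.408
grasp_force: 61.2
```

Call:
apply_moves([
  {"dx":0,"dy":0,"dz":1.5,"turn":0,"jaw":0.8},
  {"dx":0,"dy":0,"dz":1.5,"turn":0,"jaw":0.5},
  {"dx":0,"dy":0,"dz":1.5,"turn":0,"jaw":0.2},
  {"dx":0,"dy":0,"dz":1.5,"turn":0,"jaw":0},
  {"dx":0,"dy":0,"dz":1.5,"turn":0,"jaw":0},
])

```text
time: 12.32
tool_pos: [0.4544, -0.115, 0.1315]
tool_rot: [0.001, 0.707, 0.707, 0.0]
contact_force: [0.0, 0.3, -0.0]
gripper_width: 0.902
grasp_force: 0.0
```

Call:
apply_moves([
  {"dx":0,"dy":0,"dz":-20,"turn":0,"jaw":0},
  {"dx":0,"dy":0,"dz":-55,"turn":0,"jaw":0},
  {"dx":0,"dy":0,"dz":-95,"turn":0,"jaw":0},
  {"dx":30,"dy":0,"dz":-130,"turn":0,"jaw":0},
  {"dx":65,"dy":0,"dz":-140,"turn":0,"jaw":0},
])

```text
time: 12.73
tool_pos: [0.456, -0.0514, 0.2772]
tool_rot: [0.004, 0.709, 0.705, 0.002]
contact_force: [1.6, 0.6, 1.1]
gripper_width: 0.996
grasp_force: 0.0
```

Call:
apply_moves([
  {"dx":35,"dy":0,"dz":0,"turn":0,"jaw":0},
  {"dx":72,"dy":1,"dz":0,"turn":0,"jaw":0},
  {"dx":72,"dy":1,"dz":0,"turn":0,"jaw":0},
  {"dx":72,"dy":1,"dz":0,"turn":0,"jaw":0},
  {"dx":72,"dy":1,"dz":0,"turn":0,"jaw":0},
])

```text
time: 13.15
tool_pos: [0.455, 0.0219, 0.2708]
tool_rot: [0.0, 0.707, 0.707, -0.0]
contact_force: [0.7, 0.5, 0.0]
gripper_width: 1.001
grasp_force: 0.0
```

```bash
python3 - <<'E'
from h import *
s=state();print(s['tool_pos'],s['tool_rot'])
w=grab_frame('wrist'); save(w,'w5'); print('tcp line .107',proj(w,np.r_[s['tool_pos'][:2],.107]),'b3 at .152',proj(w,np.r_[B[3],.152]))
fr=[grab_frame('scene'),grab_frame('side')]
for k,p,z in(('vase',P[1],.042),('vase',B[3],.022),('tumbler',B[1],.022),('tumbler',B[2],.022)): print(k,find(k,*p,z,fr+[w]))
E
```

```text
[0.45500236 0.0218774  0.2707978 ] [ 1.99777775e-04  7.06932620e-01  7.07280838e-01 -2.18298235e-04]
tcp line .107 [320.9085327  218.05336021] b3 at .152 [321.61573783 401.84441751]
vase (array([0.6654, 0.1413]), 2, [-2, 0, 0, -3, -2, -1, -2, -6])
vase (array([ 0.457 , -0.1128]), 2, [1, -3, 1, -6, 0, 10, -1, -2])
tumbler (array([0.4756, 0.1433]), 3, [-3, 0, -5, -3, -1, 0, 0, 0, -1, -7, 0, 10])
tumbler (array([0.4575, 0.0223]), 3, [0, -2, -1, 2, -1, -1, 1, -1, -2, -3, 0, 3])
```

View pics/w5.png

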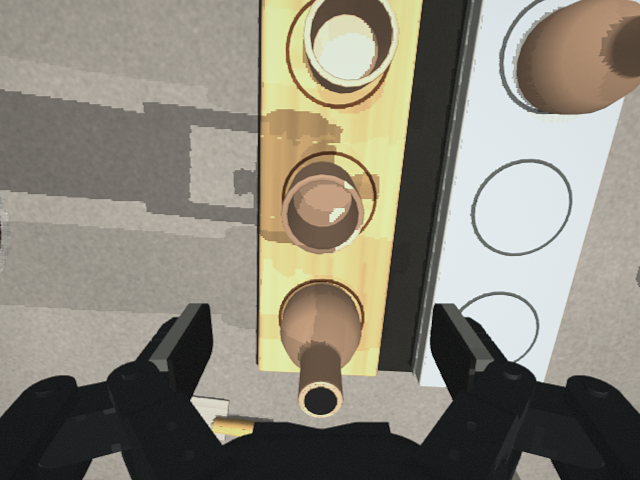

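vase3 stands centred: its neck top is at (321,399) against a predicted (322,402). The tumbler2 rim is centred at (322,214), 4 px from the tool axis. tumbler2 goes next.

Call:
apply_moves([
  {"dx":2,"dy":1,"dz":38,"turn":0,"jaw":0},
  {"dx":2,"dy":1,"dz":76,"turn":0,"jaw":0},
  {"dx":2,"dy":1,"dz":114,"turn":0,"jaw":0},
  {"dx":2,"dy":1,"dz":150,"turn":0,"jaw":0},
  {"dx":2,"dy":1,"dz":175,"turn":0,"jaw":0},
])

```text
time: 14.32
tool_pos: [0.454, 0.0244, 0.0922]
tool_rot: [-0.002, 0.707, 0.707, -0.001]
contact_force: [0.5, -0.1, -0.7]
gripper_width: 1.0
grasp_force: 0.0
```

Call:
apply_moves([
  {"dx":0,"dy":0,"dz":13,"turn":0,"jaw":0},
  {"dx":0,"dy":0,"dz":13,"turn":0,"jaw":0.15},
  {"dx":0,"dy":0,"dz":13,"turn":0,"jaw":0.3},
  {"dx":0,"dy":0,"dz":13,"turn":0,"jaw":0.5},
  {"dx":0,"dy":0,"dz":13,"turn":0,"jaw":0.5},
])

```text
time: 14.73
tool_pos: [0.4569, 0.0241, 0.0841]
tool_rot: [0.001, 0.707, 0.707, 0.001]
contact_force: [0.0, 0.2, -2.5]
gripper_width: 0.766
grasp_force: 67.0
```

Call:
apply_moves([
  {"dx":0,"dy":0,"dz":0,"turn":0,"jaw":0.5},
  {"dx":0,"dy":0,"dz":0,"turn":0,"jaw":0.5},
])

```text
time: 14.9
tool_pos: [0.4565, 0.0241, 0.0836]
tool_rot: [0.001, 0.707, 0.707, 0.0]
contact_force: [-0.8, -0.1, -2.7]
gripper_width: 0.767
grasp_force: 67.0
```

Call:
apply_moves([
  {"dx":0,"dy":0,"dz":-20,"turn":0,"jaw":0.5},
  {"dx":0,"dy":0,"dz":-45,"turn":0,"jaw":0.5},
  {"dx":0,"dy":0,"dz":-60,"turn":0,"jaw":0.5},
  {"dx":0,"dy":0,"dz":-60,"turn":0,"jaw":0.5},
  {"dx":0,"dy":0,"dz":-60,"turn":0,"jaw":0.5},
])

```text
time: 15.32
tool_pos: [0.4567, 0.024, 0.1438]
tool_rot: [0.001, 0.707, 0.707, 0.001]
contact_force: [0.1, 0.7, -3.5]
gripper_width: 0.769
grasp_force: 68.5
```

Call:
apply_moves([
  {"dx":-1,"dy":20,"dz":0,"turn":0,"jaw":0.5},
  {"dx":-3,"dy":50,"dz":0,"turn":0,"jaw":0.5},
  {"dx":-5,"dy":85,"dz":0,"turn":0,"jaw":0.5},
  {"dx":-7,"dy":120,"dz":0,"turn":0,"jaw":0.5},
  {"dx":-9,"dy":155,"dz":0,"turn":0,"jaw":0.5},
])

```text
time: 15.73
tool_pos: [0.6112, 0.0152, 0.14]
tool_rot: [-0.002, 0.707, 0.707, -0.001]
contact_force: [-0.8, -0.1, -3.1]
gripper_width: 0.766
grasp_force: 68.5
```

Call:
apply_moves([
  {"dx":0,"dy":25,"dz":0,"turn":0,"jaw":0.5},
  {"dx":0,"dy":36,"dz":0,"turn":0,"jaw":0.5},
  {"dx":0,"dy":36,"dz":0,"turn":0,"jaw":0.5},
  {"dx":0,"dy":36,"dz":0,"turn":0,"jaw":0.5},
  {"dx":0,"dy":36,"dz":0,"turn":0,"jaw":0.5},
])

```text
time: 16.15
tool_pos: [0.6453, 0.0153, 0.1409]
tool_rot: [-0.001, 0.707, 0.707, -0.001]
contact_force: [-0.5, 0.1, -3.9]
gripper_width: 0.772
grasp_force: 68.7
```

Call:
apply_moves([
  {"dx":0,"dy":0,"dz":15,"turn":0,"jaw":0.5},
  {"dx":0,"dy":0,"dz":28,"turn":0,"jaw":0.5},
  {"dx":0,"dy":0,"dz":36,"turn":0,"jaw":0.5},
  {"dx":0,"dy":0,"dz":37,"turn":0,"jaw":0.5},
  {"dx":0,"dy":0,"dz":37,"turn":0,"jaw":0.5},
])

```text
time: 16.57
tool_pos: [0.6459, 0.0152, 0.1042]
tool_rot: [-0.001, 0.707, 0.707, -0.001]
contact_force: [0.1, -0.6, -3.5]
gripper_width: 0.767
grasp_force: 68.7
```

Call:
apply_moves([
  {"dx":0,"dy":0,"dz":1,"turn":0,"jaw":0.5},
  {"dx":0,"dy":0,"dz":2,"turn":0,"jaw":0.5},
  {"dx":0,"dy":0,"dz":2,"turn":0,"jaw":0.5},
  {"dx":0,"dy":0,"dz":2,"turn":0,"jaw":0.5},
])

```text
time: 16.9
tool_pos: [0.6472, 0.0151, 0.1041]
tool_rot: [0.0, 0.707, 0.707, 0.0]
contact_force: [-0.0, -0.5, -2.6]
gripper_width: 0.765
grasp_force: 68.7
```

Call:
apply_moves([
  {"dx":0,"dy":0,"dz":0,"turn":0,"jaw":0.2},
  {"dx":0,"dy":0,"dz":0,"turn":0,"jaw":0},
  {"dx":0,"dy":0,"dz":0,"turn":0,"jaw":0},
  {"dx":0,"dy":0,"dz":0,"turn":0,"jaw":0},
])

```text
time: 17.23
tool_pos: [0.6476, 0.0151, 0.1047]
tool_rot: [0.001, 0.707, 0.707, 0.0]
contact_force: [-0.3, -0.0, -1.0]
gripper_width: 0.998
grasp_force: 0.0
```

Call:
apply_moves([
  {"dx":0,"dy":0,"dz":-30,"turn":0,"jaw":0},
  {"dx":0,"dy":0,"dz":-70,"turn":0,"jaw":0},
  {"dx":0,"dy":0,"dz":-110,"turn":0,"jaw":0},
  {"dx":0,"dy":0,"dz":-150,"turn":0,"jaw":0},
  {"dx":20,"dy":-25,"dz":-168,"turn":0,"jaw":0},
])

```text
time: 17.65
tool_pos: [0.6262, 0.0326, 0.2794]
tool_rot: [0.005, 0.708, 0.706, 0.003]
contact_force: [1.0, 0.2, 1.0]
gripper_width: 0.997
grasp_force: 0.0
```

Call:
apply_moves([
  {"dx":23,"dy":-30,"dz":0,"turn":0,"jaw":0},
  {"dx":46,"dy":-60,"dz":0,"turn":0,"jaw":0},
  {"dx":69,"dy":-90,"dz":0,"turn":0,"jaw":0},
  {"dx":92,"dy":-120,"dz":0,"turn":0,"jaw":0},
  {"dx":113,"dy":-147,"dz":0,"turn":0,"jaw":0},
])

```text
time: 18.07
tool_pos: [0.4734, 0.1491, 0.2723]
tool_rot: [0.0, 0.707, 0.707, 0.0]
contact_force: [-0.4, 0.6, 0.2]
gripper_width: 1.0
grasp_force: 0.0
```

Call:
apply_moves([
  {"dx":0,"dy":0,"dz":0,"turn":0,"jaw":0},
  {"dx":0,"dy":0,"dz":0,"turn":0,"jaw":0},
  {"dx":0,"dy":0,"dz":0,"turn":0,"jaw":0},
])

```text
time: 18.32
tool_pos: [0.4754, 0.1481, 0.2724]
tool_rot: [0.001, 0.707, 0.707, 0.0]
contact_force: [0.9, -0.2, -0.1]
gripper_width: 1.0
grasp_force: 0.0
```

```bash
python3 - <<'E'
from h import *
s=state();print(s['tool_pos'],s['tool_rot'])
w=grab_frame('wrist'); save(w,'w6'); print('tcp line .107',proj(w,np.r_[s['tool_pos'][:2],.107]),'b3 at .152',proj(w,np.r_[B[3],.152]),'p2 .127',proj(w,np.r_[P[2],.127]))
fr=[grab_frame('scene'),grab_frame('side')]
for k,p,z in(('vase',P[1],.042),('vase',B[3],.022),('tumbler',B[1],.022),('tumbler',P[2],.042)): print(k,find(k,*p,z,fr+[w]))
E
```

```text
[0.47539007 0.1480702  0.27240004] [5.94365011e-04 7.06995004e-01 7.07218129e-01 4.79577852e-04]
tcp line .107 [320.62004084 217.60098167] b3 at .152 [298.45561242 516.91147659] p2 .127 [523.80467349 375.5481032 ]
vase (array([0.6574, 0.1424]), 2, [-3, 0, -3, 0, 6, 3, 0, 0])
vase (array([ 0.4509, -0.1156]), 2, [0, -1, -1, -5, -1, -1, 0, -2])
tumbler (array([0.4746, 0.152 ]), 3, [0, 0, 0, -1, 2, -1, -2, -2, 0, -2, 0, 1])
tumbler (array([0.649, 0.019]), 3, [-2, -2, -1, 4, -2, 0, -1, 1, -8, -8, 1, 18])
```

View pics/w6.png

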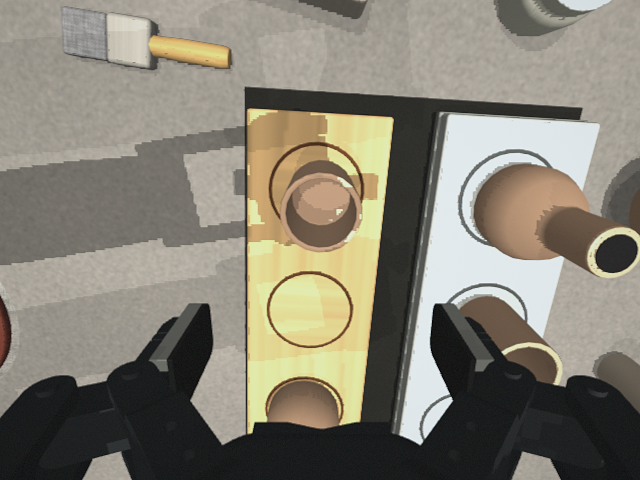

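The tumbler1 rim is centred at (321,211), about 3 mm +y of the tool axis. tumbler2 stands well on plate 2. I'll park tumbler1 on the empty board 2.

Call:
apply_moves([
  {"dx":3,"dy":0,"dz":38,"turn":0,"jaw":0},
  {"dx":3,"dy":0,"dz":76,"turn":0,"jaw":0},
  {"dx":3,"dy":0,"dz":114,"turn":0,"jaw":0},
  {"dx":3,"dy":0,"dz":150,"turn":0,"jaw":0},
  {"dx":3,"dy":0,"dz":175,"turn":0,"jaw":0},
])

```text
time: 19.48
tool_pos: [0.473, 0.1509, 0.0932]
tool_rot: [-0.001, 0.707, 0.707, -0.002]
contact_force: [-0.3, 0.8, -0.9]
gripper_width: 0.994
grasp_force: 0.0
```

Call:
apply_moves([
  {"dx":0,"dy":0,"dz":14,"turn":0,"jaw":0},
  {"dx":0,"dy":0,"dz":14,"turn":0,"jaw":0.15},
  {"dx":0,"dy":0,"dz":14,"turn":0,"jaw":0.3},
  {"dx":0,"dy":0,"dz":14,"turn":0,"jaw":0.5},
  {"dx":0,"dy":0,"dz":14,"turn":0,"jaw":0.5},
])

```text
time: 19.9
tool_pos: [0.4759, 0.1513, 0.0842]
tool_rot: [0.001, 0.707, 0.707, 0.001]
contact_force: [-0.3, 0.1, -2.3]
gripper_width: 0.752
grasp_force: 66.6
```

Call:
apply_moves([
  {"dx":0,"dy":0,"dz":0,"turn":0,"jaw":0.5},
  {"dx":0,"dy":0,"dz":0,"turn":0,"jaw":0.5},
])

```text
time: 20.07
tool_pos: [0.4755, 0.1512, 0.0837]
tool_rot: [0.0, 0.707, 0.707, 0.001]
contact_force: [0.0, 0.1, -2.9]
gripper_width: 0.76
grasp_force: 66.6
```

Call:
apply_moves([
  {"dx":0,"dy":0,"dz":-15,"turn":0,"jaw":0.5},
  {"dx":0,"dy":0,"dz":-30,"turn":0,"jaw":0.5},
  {"dx":0,"dy":0,"dz":-30,"turn":0,"jaw":0.5},
  {"dx":0,"dy":0,"dz":-30,"turn":0,"jaw":0.5},
  {"dx":0,"dy":0,"dz":-30,"turn":0,"jaw":0.5},
])

```text
time: 20.48
tool_pos: [0.4747, 0.1511, 0.1123]
tool_rot: [-0.0, 0.707, 0.707, -0.0]
contact_force: [-0.4, 0.3, -3.1]
gripper_width: 0.758
grasp_force: 67.7
```

Call:
apply_moves([
  {"dx":-20,"dy":-2,"dz":0,"turn":0,"jaw":0.5},
  {"dx":-50,"dy":-5,"dz":0,"turn":0,"jaw":0.5},
  {"dx":-80,"dy":-8,"dz":0,"turn":0,"jaw":0.5},
  {"dx":-110,"dy":-11,"dz":0,"turn":0,"jaw":0.5},
  {"dx":-131,"dy":-11,"dz":0,"turn":0,"jaw":0.5},
])

```text
time: 20.9
tool_pos: [0.4625, 0.0184, 0.1113]
tool_rot: [-0.001, 0.707, 0.707, -0.001]
contact_force: [0.0, -0.4, -3.0]
gripper_width: 0.756
grasp_force: 67.5
```

Call:
apply_moves([
  {"dx":0,"dy":0,"dz":0,"turn":0,"jaw":0.5},
  {"dx":0,"dy":0,"dz":0,"turn":0,"jaw":0.5},
  {"dx":0,"dy":0,"dz":14,"turn":0,"jaw":0.5},
  {"dx":0,"dy":0,"dz":24,"turn":0,"jaw":0.5},
  {"dx":0,"dy":0,"dz":28,"turn":0,"jaw":0.5},
])

```text
time: 21.32
tool_pos: [0.4623, 0.0211, 0.0823]
tool_rot: [-0.002, 0.707, 0.707, -0.001]
contact_force: [-0.2, -0.0, -3.7]
gripper_width: 0.757
grasp_force: 67.6
```

Call:
apply_moves([
  {"dx":0,"dy":0,"dz":1,"turn":0,"jaw":0.5},
  {"dx":0,"dy":0,"dz":1,"turn":0,"jaw":0.5},
  {"dx":0,"dy":0,"dz":1,"turn":0,"jaw":0.2},
  {"dx":0,"dy":0,"dz":1,"turn":0,"jaw":0},
  {"dx":0,"dy":0,"dz":1,"turn":0,"jaw":0},
])

```text
time: 21.73
tool_pos: [0.4649, 0.0201, 0.0849]
tool_rot: [0.001, 0.707, 0.707, 0.001]
contact_force: [-0.5, -1.1, 0.1]
gripper_width: 0.999
grasp_force: 0.0
```

```bash
python3 - <<'E'
from h import *
s=state();print(s['tool_pos'],s['tool_rot'],s['gripper_width'])
E
```

```text
[0.46492781 0.02011462 0.08492517] [8.31488062e-04 7.07039242e-01 7.07173514e-01 6.62642329e-04] 0.9985382595902785
```

Call:
apply_moves([
  {"dx":0,"dy":0,"dz":-35,"turn":0,"jaw":0},
  {"dx":0,"dy":0,"dz":-75,"turn":0,"jaw":0},
  {"dx":0,"dy":0,"dz":-115,"turn":0,"jaw":0},
  {"dx":0,"dy":0,"dz":-155,"turn":0,"jaw":0},
  {"dx":10,"dy":15,"dz":-190,"turn":0,"jaw":0},
])

```text
time: 22.15
tool_pos: [0.4785, 0.0294, 0.2777]
tool_rot: [0.002, 0.708, 0.707, 0.001]
contact_force: [0.2, -0.6, 0.7]
gripper_width: 1.002
grasp_force: 0.0
```

Call:
apply_moves([
  {"dx":22,"dy":34,"dz":0,"turn":0,"jaw":0},
  {"dx":44,"dy":68,"dz":0,"turn":0,"jaw":0},
  {"dx":66,"dy":102,"dz":0,"turn":0,"jaw":0},
  {"dx":88,"dy":136,"dz":0,"turn":0,"jaw":0},
  {"dx":113,"dy":180,"dz":0,"turn":0,"jaw":0},
])

```text
time: 22.57
tool_pos: [0.6529, 0.1402, 0.2747]
tool_rot: [0.0, 0.707, 0.707, 0.001]
contact_force: [-0.8, -0.8, 0.2]
gripper_width: 0.998
grasp_force: 0.0
```

Call:
apply_moves([
  {"dx":0,"dy":0,"dz":0,"turn":0,"jaw":0},
  {"dx":0,"dy":0,"dz":0,"turn":0,"jaw":0},
  {"dx":0,"dy":0,"dz":0,"turn":0,"jaw":0},
  {"dx":0,"dy":0,"dz":0,"turn":0,"jaw":0},
])

```text
time: 22.9
tool_pos: [0.6508, 0.1382, 0.275]
tool_rot: [0.001, 0.707, 0.707, 0.001]
contact_force: [0.0, -0.3, -0.6]
gripper_width: 0.999
grasp_force: 0.0
```

```bash
python3 - <<'E'
from h import *
s=state();print(s['tool_pos'],s['tool_rot'])
w=grab_frame('wrist'); save(w,'w7'); print('tcp line .172',proj(w,np.r_[s['tool_pos'][:2],.172]))
print([(d['conf'],d['extent']) for d in spotter.outline_of(w,'vase1')])
fr=[grab_frame('scene'),grab_frame('side')]
for k,p,z in(('vase',P[1],.042),('vase',B[3],.022),('tumbler',B[2],.022),('tumbler',P[2],.042)): print(k,find(k,*p,z,fr+[w]))
E
```

```text
[0.65080145 0.13821364 0.27503798] [5.30101513e-04 7.07288345e-01 7.06924782e-01 5.17434898e-04]
tcp line .172 [320.60554147 243.21138622]
[(0.95, [286.0, 153.0, 379.5, 266.1]), (0.74, [95.8, 452.7, 131.9, 480.0]), (0.49, [0.0, 27.4, 46.4, 56.5])]
vase (array([0.6619, 0.1417]), 3, [0, -4, -1, -2, -3, -1, -2, -2, -1, 2, 3, -2])
vase (array([ 0.4517, -0.1116]), 2, [-3, -31, 0, -5, -1, -1, -1, -6])
tumbler (array([0.4639, 0.0239]), 2, [-1, -1, 0, 0, -1, -2, 2, 0])
tumbler (array([0.6494, 0.0153]), 3, [-7, -17, 1, 0, -2, 0, 0, 1, 0, -4, 0, 1])
```

View pics/w7.png

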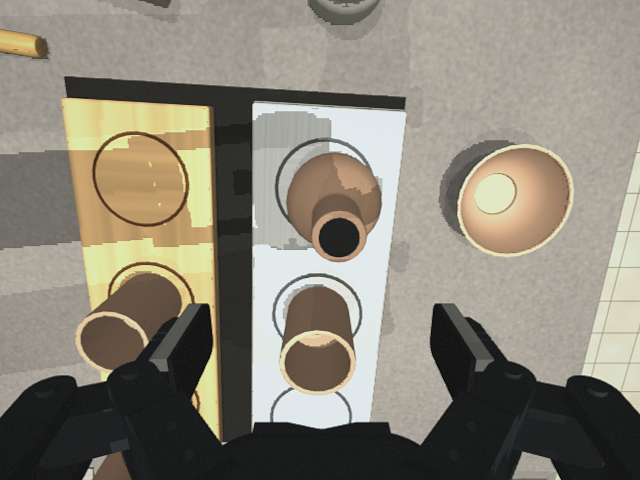

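The vase1 neck top is at (339,238), which is +13 mm in tool y and +3 mm in tool x. The other pieces are in place.

Call:
apply_moves([
  {"dx":3,"dy":13,"dz":20,"turn":0,"jaw":0},
  {"dx":3,"dy":13,"dz":55,"turn":0,"jaw":0.1},
  {"dx":3,"dy":13,"dz":90,"turn":0,"jaw":0.2},
  {"dx":3,"dy":13,"dz":115,"turn":0,"jaw":0.2},
  {"dx":3,"dy":13,"dz":125,"turn":0,"jaw":0.3},
])

```text
time: 24.12
tool_pos: [0.6614, 0.1414, 0.143]
tool_rot: [-0.003, 0.707, 0.707, -0.003]
contact_force: [-1.6, 0.6, -0.5]
gripper_width: 0.708
grasp_force: 0.0
```

Call:
apply_moves([
  {"dx":0,"dy":0,"dz":0,"turn":0,"jaw":0.4},
  {"dx":0,"dy":0,"dz":0,"turn":0,"jaw":0.7},
  {"dx":0,"dy":0,"dz":0,"turn":0,"jaw":0.8},
  {"dx":0,"dy":0,"dz":0,"turn":0,"jaw":0.8},
  {"dx":0,"dy":0,"dz":0,"turn":0,"jaw":0.8},
])

```text
time: 24.53
tool_pos: [0.665, 0.1418, 0.1504]
tool_rot: [0.001, 0.707, 0.707, 0.001]
contact_force: [-0.2, 0.2, -2.4]
gripper_width: 0.41
grasp_force: 59.6
```

Call:
apply_moves([
  {"dx":0,"dy":0,"dz":-10,"turn":0,"jaw":0.8},
  {"dx":0,"dy":0,"dz":-25,"turn":0,"jaw":0.8},
  {"dx":0,"dy":0,"dz":-40,"turn":0,"jaw":0.8},
  {"dx":0,"dy":0,"dz":-40,"turn":0,"jaw":0.8},
  {"dx":0,"dy":0,"dz":-40,"turn":0,"jaw":0.8},
])

```text
time: 24.95
tool_pos: [0.6658, 0.1418, 0.1923]
tool_rot: [0.002, 0.707, 0.707, 0.002]
contact_force: [-0.8, -0.1, -3.3]
gripper_width: 0.409
grasp_force: 60.6
```

Call:
apply_moves([
  {"dx":2,"dy":-20,"dz":0,"turn":0,"jaw":0.8},
  {"dx":4,"dy":-50,"dz":0,"turn":0,"jaw":0.8},
  {"dx":7,"dy":-85,"dz":0,"turn":0,"jaw":0.8},
  {"dx":10,"dy":-120,"dz":0,"turn":0,"jaw":0.8},
  {"dx":13,"dy":-155,"dz":0,"turn":0,"jaw":0.8},
])

```text
time: 25.37
tool_pos: [0.5073, 0.1546, 0.1879]
tool_rot: [-0.0, 0.707, 0.707, -0.001]
contact_force: [-0.5, 0.1, -1.8]
gripper_width: 0.412
grasp_force: 60.9
```

Call:
apply_moves([
  {"dx":0,"dy":-25,"dz":0,"turn":0,"jaw":0.8},
  {"dx":0,"dy":-38,"dz":0,"turn":0,"jaw":0.8},
  {"dx":0,"dy":-38,"dz":0,"turn":0,"jaw":0.8},
  {"dx":0,"dy":-38,"dz":0,"turn":0,"jaw":0.8},
  {"dx":0,"dy":-38,"dz":0,"turn":0,"jaw":0.8},
])

```text
time: 25.78
tool_pos: [0.4719, 0.1547, 0.189]
tool_rot: [0.0, 0.707, 0.707, 0.0]
contact_force: [0.1, 0.1, -2.9]
gripper_width: 0.407
grasp_force: 61.2
```

Call:
apply_moves([
  {"dx":0,"dy":0,"dz":20,"turn":0,"jaw":0.8},
  {"dx":0,"dy":0,"dz":40,"turn":0,"jaw":0.8},
  {"dx":0,"dy":0,"dz":52,"turn":0,"jaw":0.8},
  {"dx":0,"dy":0,"dz":58,"turn":0,"jaw":0.8},
  {"dx":0,"dy":0,"dz":58,"turn":0,"jaw":0.8},
])

```text
time: 26.2
tool_pos: [0.4716, 0.1546, 0.1307]
tool_rot: [-0.001, 0.707, 0.707, -0.001]
contact_force: [0.8, 0.7, -2.7]
gripper_width: 0.41
grasp_force: 60.6
```

Call:
apply_moves([
  {"dx":0,"dy":0,"dz":0,"turn":0,"jaw":0.8},
  {"dx":0,"dy":0,"dz":0,"turn":0,"jaw":0.8},
  {"dx":0,"dy":0,"dz":0,"turn":0,"jaw":0.8},
])

```text
time: 26.45
tool_pos: [0.4717, 0.1547, 0.1311]
tool_rot: [0.0, 0.707, 0.707, 0.0]
contact_force: [-0.3, -0.2, -3.1]
gripper_width: 0.404
grasp_force: 60.6
```

Release vase1, then move over tumbler1 on board 2.

Call:
apply_moves([
  {"dx":0,"dy":0,"dz":1,"turn":0,"jaw":0.8},
  {"dx":0,"dy":0,"dz":1,"turn":0,"jaw":0.5},
  {"dx":0,"dy":0,"dz":1,"turn":0,"jaw":0.2},
  {"dx":0,"dy":0,"dz":1,"turn":0,"jaw":0},
  {"dx":0,"dy":0,"dz":1,"turn":0,"jaw":0},
])

```text
time: 26.87
tool_pos: [0.4717, 0.1548, 0.1305]
tool_rot: [0.0, 0.707, 0.707, 0.001]
contact_force: [-1.5, -0.2, 0.0]
gripper_width: 0.9
grasp_force: 0.0
```

Call:
apply_moves([
  {"dx":0,"dy":0,"dz":-20,"turn":0,"jaw":0},
  {"dx":0,"dy":0,"dz":-60,"turn":0,"jaw":0},
  {"dx":0,"dy":0,"dz":-100,"turn":0,"jaw":0},
  {"dx":-30,"dy":-2,"dz":-125,"turn":0,"jaw":0},
  {"dx":-65,"dy":-4,"dz":-142,"turn":0,"jaw":0},
])

```text
time: 27.28
tool_pos: [0.4685, 0.0904, 0.2767]
tool_rot: [0.002, 0.706, 0.709, 0.003]
contact_force: [0.5, -0.2, 0.3]
gripper_width: 1.003
grasp_force: 0.0
```

Call:
apply_moves([
  {"dx":-35,"dy":-2,"dz":0,"turn":0,"jaw":0},
  {"dx":-70,"dy":-4,"dz":0,"turn":0,"jaw":0},
  {"dx":-70,"dy":-4,"dz":0,"turn":0,"jaw":0},
  {"dx":-70,"dy":-4,"dz":0,"turn":0,"jaw":0},
  {"dx":-70,"dy":-4,"dz":0,"turn":0,"jaw":0},
])

```text
time: 27.7
tool_pos: [0.4633, 0.0199, 0.2719]
tool_rot: [-0.0, 0.707, 0.707, 0.0]
contact_force: [-0.2, -0.3, -0.0]
gripper_width: 1.0
grasp_force: 0.0
```

```bash
python3 - <<'E'
from h import *
s=state();print(s['tool_pos'],s['tool_rot'])
w=grab_frame('wrist'); save(w,'w8'); print('tcp line .107',proj(w,np.r_[s['tool_pos'][:2],.107]),[proj(w,np.r_[p,z]).round(0) for p,z in((B[1],.152),(B[3],.152),(P[2],.127))])
print([(d['conf'],d['extent']) for d in spotter.outline_of(w,'tumbler1')])
fr=[grab_frame('scene'),grab_frame('side')]
for k,p,z in(('vase',B[1],.022),('vase',B[3],.022),('tumbler',B[2],.022),('tumbler',P[2],.042)): print(k,find(k,*p,z,fr+[w]))
E
```

```text
[0.46326732 0.01992769 0.2718675 ] [-1.06595236e-04  7.07282701e-01  7.06930765e-01  2.50116448e-04]
tcp line .107 [320.85559199 217.91934088] [array([335.,   9.]), array([311., 399.]), array([569., 231.])]
[(0.9, [480.0, 177.4, 616.0, 273.2]), (0.89, [280.8, 162.0, 362.8, 256.4]), (0.63, [251.0, 0.6, 414.2, 374.1])]
vase (array([0.4705, 0.1481]), 3, [-3, -2, 0, -8, -2, 0, 0, 1, -1, -14, 1, 4])
vase (array([ 0.4566, -0.1095]), 3, [0, -16, -4, -1, -1, 0, 0, -7, -1, 2, 1, -2])
tumbler (array([0.4638, 0.0205]), 3, [-1, 0, 0, -2, -2, -2, 1, -2, -1, 0, 1, 0])
tumbler (array([0.6494, 0.0124]), 2, [0, 2, 0, 0, 0, -4, 0, 2])
```

View pics/w8.png

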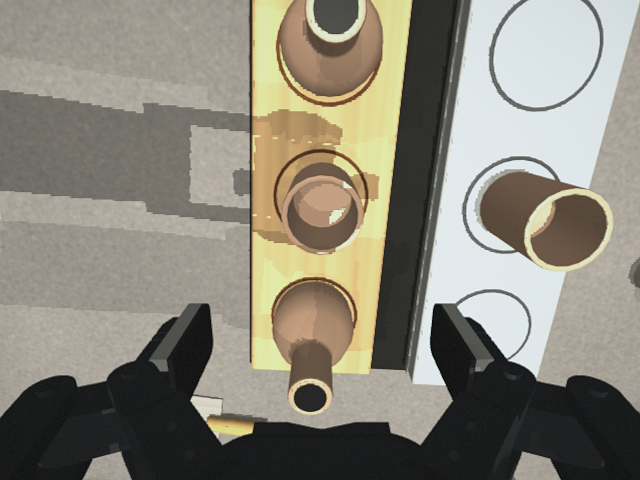

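vase1 is right on its spot: its neck top is at (335,9), as predicted. The tumbler1 rim is at (322,214). Now tumbler1 goes to plate 1.

Call:
apply_moves([
  {"dx":2,"dy":0,"dz":38,"turn":0,"jaw":0},
  {"dx":2,"dy":0,"dz":76,"turn":0,"jaw":0},
  {"dx":2,"dy":0,"dz":114,"turn":0,"jaw":0},
  {"dx":2,"dy":0,"dz":150,"turn":0,"jaw":0},
  {"dx":2,"dy":0,"dz":175,"turn":0,"jaw":0},
])

```text
time: 28.92
tool_pos: [0.4613, 0.0219, 0.0932]
tool_rot: [-0.002, 0.707, 0.707, -0.001]
contact_force: [-0.3, 0.6, -1.7]
gripper_width: 1.003
grasp_force: 0.0
```

Call:
apply_moves([
  {"dx":0,"dy":0,"dz":14,"turn":0,"jaw":0},
  {"dx":0,"dy":0,"dz":14,"turn":0,"jaw":0.15},
  {"dx":0,"dy":0,"dz":14,"turn":0,"jaw":0.3},
  {"dx":0,"dy":0,"dz":14,"turn":0,"jaw":0.5},
  {"dx":0,"dy":0,"dz":14,"turn":0,"jaw":0.5},
])

```text
time: 29.33
tool_pos: [0.4641, 0.0216, 0.0842]
tool_rot: [0.001, 0.707, 0.707, 0.001]
contact_force: [-0.1, -0.8, -3.0]
gripper_width: 0.757
grasp_force: 66.6
```

Call:
apply_moves([
  {"dx":0,"dy":0,"dz":0,"turn":0,"jaw":0.5},
  {"dx":0,"dy":0,"dz":0,"turn":0,"jaw":0.5},
])

```text
time: 29.5
tool_pos: [0.4637, 0.0217, 0.0836]
tool_rot: [0.001, 0.707, 0.707, 0.0]
contact_force: [0.4, 0.6, -3.3]
gripper_width: 0.755
grasp_force: 66.6
```

Call:
apply_moves([
  {"dx":0,"dy":0,"dz":-30,"turn":0,"jaw":0.5},
  {"dx":0,"dy":0,"dz":-65,"turn":0,"jaw":0.5},
  {"dx":0,"dy":0,"dz":-100,"turn":0,"jaw":0.5},
  {"dx":0,"dy":0,"dz":-135,"turn":0,"jaw":0.5},
  {"dx":0,"dy":0,"dz":-135,"turn":0,"jaw":0.5},
])

```text
time: 29.92
tool_pos: [0.4675, 0.0213, 0.2274]
tool_rot: [0.006, 0.707, 0.707, 0.005]
contact_force: [1.6, 0.4, -1.6]
gripper_width: 0.757
grasp_force: 68.7
```

```bash
python3 - <<'E'
from h import *
s=state();print(s['tool_pos'],s['gripper_width'],(np.r_[P[1],.104]-s['tool_pos'])*1000)
E
```

```text
[0.46745917 0.02130397 0.22735011] 0.7574570532438788 [ 188.14082906  128.2960262  -123.35010675]
```

Call:
apply_moves([
  {"dx":10,"dy":15,"dz":0,"turn":0,"jaw":0.5},
  {"dx":28,"dy":42,"dz":0,"turn":0,"jaw":0.5},
  {"dx":48,"dy":72,"dz":0,"turn":0,"jaw":0.5},
  {"dx":68,"dy":102,"dz":0,"turn":0,"jaw":0.5},
  {"dx":88,"dy":132,"dz":0,"turn":0,"jaw":0.5},
])

```text
time: 30.33
tool_pos: [0.5962, 0.1107, 0.217]
tool_rot: [-0.0, 0.707, 0.707, -0.0]
contact_force: [-0.5, -1.5, -2.8]
gripper_width: 0.758
grasp_force: 68.5
```

Call:
apply_moves([
  {"dx":20,"dy":30,"dz":0,"turn":0,"jaw":0.5},
  {"dx":40,"dy":60,"dz":0,"turn":0,"jaw":0.5},
  {"dx":40,"dy":60,"dz":0,"turn":0,"jaw":0.5},
  {"dx":40,"dy":60,"dz":0,"turn":0,"jaw":0.5},
  {"dx":40,"dy":60,"dz":0,"turn":0,"jaw":0.5},
])

```text
time: 30.75
tool_pos: [0.6547, 0.1496, 0.2166]
tool_rot: [-0.001, 0.707, 0.707, -0.001]
contact_force: [0.3, -0.1, -3.1]
gripper_width: 0.748
grasp_force: 68.9
```

Call:
apply_moves([
  {"dx":0,"dy":0,"dz":25,"turn":0,"jaw":0.5},
  {"dx":0,"dy":0,"dz":55,"turn":0,"jaw":0.5},
  {"dx":0,"dy":0,"dz":80,"turn":0,"jaw":0.5},
  {"dx":0,"dy":0,"dz":95,"turn":0,"jaw":0.5},
  {"dx":0,"dy":0,"dz":105,"turn":0,"jaw":0.5},
])

```text
time: 31.17
tool_pos: [0.6532, 0.1489, 0.1105]
tool_rot: [-0.001, 0.707, 0.707, -0.001]
contact_force: [-0.5, -0.4, -3.7]
gripper_width: 0.754
grasp_force: 68.8
```

Call:
apply_moves([
  {"dx":0,"dy":0,"dz":4,"turn":0,"jaw":0.5},
  {"dx":0,"dy":0,"dz":7,"turn":0,"jaw":0.5},
  {"dx":0,"dy":0,"dz":7,"turn":0,"jaw":0.5},
  {"dx":0,"dy":0,"dz":7,"turn":0,"jaw":0.5},
])

```text
time: 31.5
tool_pos: [0.6563, 0.1498, 0.1076]
tool_rot: [0.001, 0.707, 0.707, 0.001]
contact_force: [0.1, -0.7, -3.4]
gripper_width: 0.747
grasp_force: 68.8
```

Call:
apply_moves([
  {"dx":0,"dy":0,"dz":2,"turn":0,"jaw":0.5},
  {"dx":0,"dy":0,"dz":3,"turn":0,"jaw":0.5},
  {"dx":0,"dy":0,"dz":3,"turn":0,"jaw":0.5},
  {"dx":0,"dy":0,"dz":3,"turn":0,"jaw":0.5},
  {"dx":0,"dy":0,"dz":3,"turn":0,"jaw":0.3},
])

```text
time: 31.92
tool_pos: [0.6553, 0.1497, 0.1029]
tool_rot: [0.0, 0.707, 0.707, 0.0]
contact_force: [-1.1, 0.0, -3.3]
gripper_width: 0.756
grasp_force: 68.8
```

Call:
apply_moves([
  {"dx":0,"dy":0,"dz":0,"turn":0,"jaw":0},
  {"dx":0,"dy":0,"dz":0,"turn":0,"jaw":0},
  {"dx":0,"dy":0,"dz":0,"turn":0,"jaw":0},
  {"dx":0,"dy":0,"dz":-30,"turn":0,"jaw":0},
  {"dx":0,"dy":0,"dz":-70,"turn":0,"jaw":0},
])

```text
time: 32.33
tool_pos: [0.6523, 0.1494, 0.1685]
tool_rot: [-0.003, 0.707, 0.707, -0.004]
contact_force: [0.6, 0.8, 0.6]
gripper_width: 1.0
grasp_force: 0.0
```

Call:
apply_moves([
  {"dx":0,"dy":0,"dz":-40,"turn":0,"jaw":0},
  {"dx":0,"dy":0,"dz":-80,"turn":0,"jaw":0},
  {"dx":24,"dy":-19,"dz":-100,"turn":0,"jaw":0},
  {"dx":52,"dy":-41,"dz":-100,"turn":0,"jaw":0},
  {"dx":80,"dy":-63,"dz":-100,"turn":0,"jaw":0},
])

```text
time: 32.75
tool_pos: [0.5932, 0.2304, 0.2771]
tool_rot: [0.002, 0.708, 0.706, 0.003]
contact_force: [-0.2, 1.3, -0.0]
gripper_width: 1.002
grasp_force: 0.0
```

Call:
apply_moves([
  {"dx":30,"dy":-23,"dz":0,"turn":0,"jaw":0},
  {"dx":60,"dy":-46,"dz":0,"turn":0,"jaw":0},
  {"dx":90,"dy":-69,"dz":0,"turn":0,"jaw":0},
  {"dx":120,"dy":-92,"dz":0,"turn":0,"jaw":0},
  {"dx":161,"dy":-127,"dz":0,"turn":0,"jaw":0},
])

```text
time: 33.17
tool_pos: [0.4725, 0.3825, 0.2737]
tool_rot: [0.0, 0.707, 0.707, 0.001]
contact_force: [-0.2, 0.4, 1.1]
gripper_width: 1.0
grasp_force: 0.0
```

```bash
python3 - <<'E'
from h import *
s=state();print(s['tool_pos'],s['tool_rot'])
w=grab_frame('wrist'); fr=[grab_frame('scene'),grab_frame('side')]
for k,p,z in(('vase',B[1],.022),('vase',B[3],.022),('tumbler',P[1],.042),('tumbler',P[2],.042)): print(k,p,find(k,*p,z,fr+[w]))
a=cv2.resize(fr[0]['pixels'][130:450,150:480],None,fx=1.2,fy=1.2);b=cv2.resize(fr[1]['pixels'][130:450,150:480],None,fx=1.2,fy=1.2)
cv2.imwrite('pics/c9.png',np.hstack([a,b])[:,:,::-1])
E
```

```text
[0.47247319 0.38253252 0.27370333] [3.14692201e-04 7.07388511e-01 7.06824303e-01 8.94658292e-04]
vase (0.4715, 0.1546) (array([0.4414, 0.1777]), 2, [-2, 0, -1, -4, -2, 0, -2, -1])
vase (0.4556, -0.115) (array([ 0.4511, -0.1121]), 2, [4, 1, -2, -6, 1, -1, -1, 0])
tumbler (0.6556, 0.1496) (array([0.6577, 0.1524]), 2, [0, -1, -1, -1, -1, -2, -3, -2])
tumbler (0.6477, 0.0148) (array([0.6523, 0.0166]), 2, [0, -1, -2, 2, -2, 0, 0, 2])
```

View pics/c9.png

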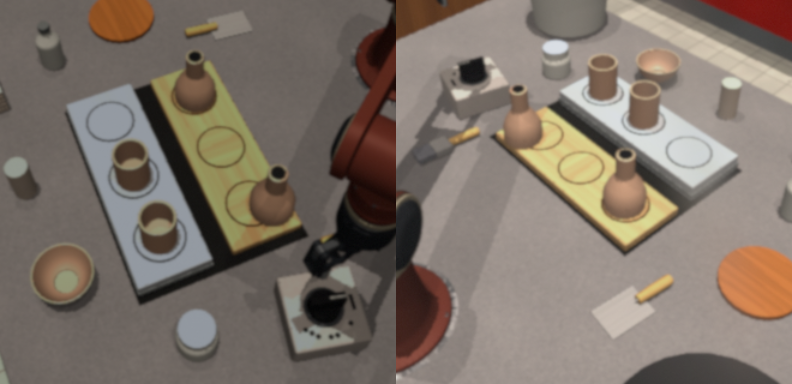

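vase1 has been knocked aside, to about (0.442, 0.177); the others are fine. I go back to mend it.

Call:
apply_moves([
  {"dx":-38,"dy":-4,"dz":0,"turn":0,"jaw":0},
  {"dx":-76,"dy":-8,"dz":0,"turn":0,"jaw":0},
  {"dx":-114,"dy":-12,"dz":0,"turn":0,"jaw":0},
  {"dx":-152,"dy":-16,"dz":0,"turn":0,"jaw":0},
  {"dx":-190,"dy":-20,"dz":0,"turn":0,"jaw":0},
])

```text
time: 34.33
tool_pos: [0.4527, 0.1899, 0.2728]
tool_rot: [0.0, 0.707, 0.707, 0.0]
contact_force: [0.4, -0.2, 0.8]
gripper_width: 0.999
grasp_force: 0.0
```

Call:
apply_moves([
  {"dx":-20,"dy":-4,"dz":0,"turn":0,"jaw":0},
  {"dx":-20,"dy":-4,"dz":0,"turn":0,"jaw":0},
  {"dx":-20,"dy":-4,"dz":0,"turn":0,"jaw":0},
  {"dx":-20,"dy":-4,"dz":0,"turn":0,"jaw":0},
  {"dx":-20,"dy":-4,"dz":0,"turn":0,"jaw":0},
])

```text
time: 34.75
tool_pos: [0.4493, 0.1722, 0.2728]
tool_rot: [-0.0, 0.707, 0.708, 0.0]
contact_force: [0.5, 0.9, 0.5]
gripper_width: 0.998
grasp_force: 0.0
```

```bash
python3 - <<'E'
from h import *
s=state();t=s['tool_pos'];print(t,s['tool_rot'])
w=grab_frame('wrist'); save(w,'w10'); print('tcp line .152',proj(w,np.r_[t[:2],.152]))
# dark mouth of the neck
x0,y0=t[0]-.05,t[1]-.05; im=cv2.cvtColor(rect(w,.152,x0,y0,.1,.1),cv2.COLOR_RGB2GRAY)
n,l,st,c=cv2.connectedComponentsWithStats((im<40).astype(np.uint8))
for i in range(1,n):
    if st[i,4]>100: print(st[i],(np.array([x0,y0])+c[i]/1000).round(4), 'shift mm', (c[i]-50).round(1))
fr=[grab_frame('scene'),grab_frame('side')]
print(find('vase',.442,.177,.022,fr+[w]))
E
```

```text
[0.44929501 0.17216649 0.27283814] [-1.19794074e-04  7.06706518e-01  7.07506804e-01  7.00255720e-05]
tcp line .152 [320.85629739 234.71265392]
[ 29  42  25  25 476] [0.4403 0.1764] shift mm [-9.   4.3]
(array([0.4401, 0.1772]), 3, [-3, -2, 3, -3, -2, -3, -3, -2, 0, 2, 1, -1])
```

View pics/w10.png

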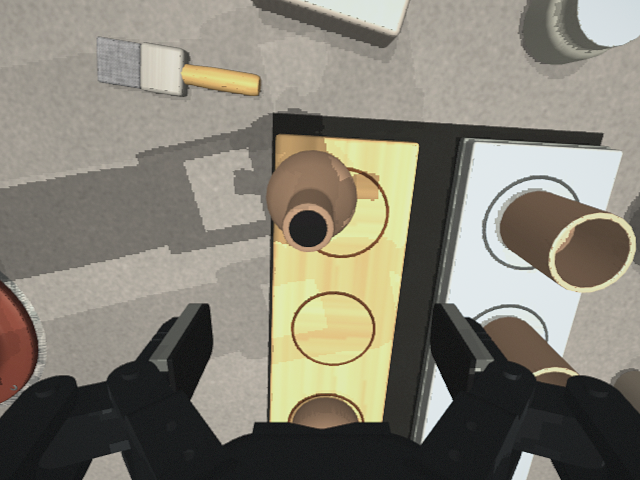

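vase1 still stands, with its mouth at (308,229), which is 9 mm −x and 4 mm +y of the tool axis.

Call:
apply_moves([
  {"dx":4,"dy":-9,"dz":20,"turn":0,"jaw":0},
  {"dx":4,"dy":-9,"dz":55,"turn":0,"jaw":0.1},
  {"dx":4,"dy":-9,"dz":95,"turn":0,"jaw":0.2},
  {"dx":4,"dy":-9,"dz":130,"turn":0,"jaw":0.2},
  {"dx":4,"dy":-9,"dz":142,"turn":0,"jaw":0.3},
])

```text
time: 35.47
tool_pos: [0.4365, 0.1748, 0.1249]
tool_rot: [-0.003, 0.707, 0.707, -0.004]
contact_force: [0.1, -0.6, -1.5]
gripper_width: 0.703
grasp_force: 0.0
```

Call:
apply_moves([
  {"dx":0,"dy":0,"dz":0,"turn":0,"jaw":0.4},
  {"dx":0,"dy":0,"dz":0,"turn":0,"jaw":0.7},
  {"dx":0,"dy":0,"dz":0,"turn":0,"jaw":0.8},
  {"dx":0,"dy":0,"dz":0,"turn":0,"jaw":0.8},
  {"dx":0,"dy":0,"dz":0,"turn":0,"jaw":0.8},
])

```text
time: 35.88
tool_pos: [0.4412, 0.1756, 0.1326]
tool_rot: [0.001, 0.707, 0.707, 0.001]
contact_force: [-0.2, -0.5, 2.2]
gripper_width: 0.408
grasp_force: 60.5
```

Call:
apply_moves([
  {"dx":0,"dy":0,"dz":-8,"turn":0,"jaw":0.8},
  {"dx":0,"dy":0,"dz":-15,"turn":0,"jaw":0.8},
  {"dx":0,"dy":0,"dz":-15,"turn":0,"jaw":0.8},
  {"dx":0,"dy":0,"dz":-15,"turn":0,"jaw":0.8},
])

```text
time: 36.22
tool_pos: [0.4409, 0.1755, 0.1471]
tool_rot: [0.001, 0.707, 0.707, 0.001]
contact_force: [-0.1, -0.5, -4.0]
gripper_width: 0.409
grasp_force: 60.3
```

Call:
apply_moves([
  {"dx":-8,"dy":12,"dz":0,"turn":0,"jaw":0.8},
  {"dx":-21,"dy":31,"dz":0,"turn":0,"jaw":0.8},
  {"dx":-21,"dy":31,"dz":0,"turn":0,"jaw":0.8},
  {"dx":-21,"dy":31,"dz":0,"turn":0,"jaw":0.8},
  {"dx":-21,"dy":31,"dz":7,"turn":0,"jaw":0.8},
])

```text
time: 36.63
tool_pos: [0.4722, 0.1543, 0.1397]
tool_rot: [0.001, 0.707, 0.707, 0.001]
contact_force: [0.1, 1.5, -3.5]
gripper_width: 0.405
grasp_force: 61.2
```

Call:
apply_moves([
  {"dx":0,"dy":0,"dz":5,"turn":0,"jaw":0.8},
  {"dx":0,"dy":0,"dz":8,"turn":0,"jaw":0.8},
  {"dx":0,"dy":0,"dz":8,"turn":0,"jaw":0.8},
  {"dx":0,"dy":0,"dz":8,"turn":0,"jaw":0.8},
])

```text
time: 36.97
tool_pos: [0.4707, 0.1545, 0.1322]
tool_rot: [-0.0, 0.707, 0.707, -0.001]
contact_force: [-5.7, -1.9, 8.7]
gripper_width: 0.404
grasp_force: 62.1
```

Call:
apply_moves([
  {"dx":0,"dy":0,"dz":0,"turn":0,"jaw":0.5},
  {"dx":0,"dy":0,"dz":0,"turn":0,"jaw":0.2},
  {"dx":0,"dy":0,"dz":0,"turn":0,"jaw":0},
  {"dx":0,"dy":0,"dz":0,"turn":0,"jaw":0},
  {"dx":0,"dy":0,"dz":-20,"turn":0,"jaw":0},
])

```text
time: 37.38
tool_pos: [0.4683, 0.154, 0.1466]
tool_rot: [-0.002, 0.707, 0.707, -0.003]
contact_force: [-0.2, -0.2, -0.3]
gripper_width: 0.999
grasp_force: 0.0
```

Call:
apply_moves([
  {"dx":0,"dy":0,"dz":-40,"turn":0,"jaw":0},
  {"dx":0,"dy":0,"dz":-80,"turn":0,"jaw":0},
  {"dx":0,"dy":0,"dz":-120,"turn":0,"jaw":0},
  {"dx":35,"dy":0,"dz":-120,"turn":0,"jaw":0},
  {"dx":73,"dy":-1,"dz":-120,"turn":0,"jaw":0},
])

```text
time: 37.8
tool_pos: [0.4724, 0.2275, 0.2755]
tool_rot: [0.002, 0.709, 0.706, 0.004]
contact_force: [0.4, 0.1, 0.1]
gripper_width: 0.997
grasp_force: 0.0
```

Call:
apply_moves([
  {"dx":38,"dy":0,"dz":0,"turn":0,"jaw":0},
  {"dx":76,"dy":-1,"dz":0,"turn":0,"jaw":0},
  {"dx":114,"dy":-2,"dz":0,"turn":0,"jaw":0},
  {"dx":152,"dy":-4,"dz":0,"turn":0,"jaw":0},
  {"dx":163,"dy":-5,"dz":0,"turn":0,"jaw":0},
])

```text
time: 38.22
tool_pos: [0.4641, 0.3946, 0.2702]
tool_rot: [-0.001, 0.706, 0.708, 0.0]
contact_force: [-0.9, 0.1, 0.4]
gripper_width: 1.003
grasp_force: 0.0
```

```bash
python3 - <<'E'
from h import *
s=state();print(s['tool_pos'],s['tool_rot'])
fr=[grab_frame('scene'),grab_frame('side')]
for k,p,z in(('vase',B[1],.022),('vase',B[3],.022),('tumbler',P[1],.042),('tumbler',P[2],.042)): print(k,p,find(k,*p,z,fr))
for F in fr: print([proj(F,np.r_[p,z]).round(0).tolist() for p,z in ((B[1],.152),(B[3],.152),(P[1],.127),(P[2],.127))])
a=cv2.resize(fr[0]['pixels'][130:450,150:480],None,fx=1.2,fy=1.2);b=cv2.resize(fr[1]['pixels'][130:450,150:480],None,fx=1.2,fy=1.2)
cv2.imwrite('pics/c11.png',np.hstack([a,b])[:,:,::-1])
E
```

```text
[0.46412347 0.39455263 0.27017994] [-8.42189090e-04  7.05738661e-01  7.08471722e-01  2.26805228e-04]
vase (0.4715, 0.1546) (array([0.4766, 0.1498]), 1, [0, -1, 0, 1])
vase (0.4556, -0.115) (array([ 0.4552, -0.1128]), 2, [1, -3, -3, -3, 0, -1, -1, -4])
tumbler (0.6556, 0.1496) (array([0.654 , 0.1457]), 2, [1, 1, -4, -4, -3, 0, 0, -1])
tumbler (0.6477, 0.0148) (array([0.6505, 0.0154]), 2, [1, -1, 0, 2, 0, -2, 0, 1])
[[363.0, 270.0], [311.0, 176.0], [281.0, 310.0], [258.0, 257.0]]
[[267.0, 202.0], [342.0, 258.0], [322.0, 181.0], [357.0, 204.0]]
```

View pics/c11.png

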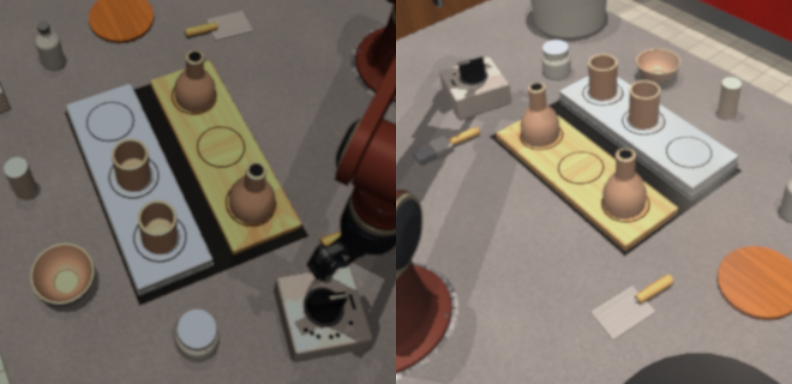

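All four pieces stand in their rings. Now I set the dial to two dots, first aligning the tool with the bar.

Call:
apply_moves([
  {"dx":0,"dy":0,"dz":0,"turn":-0.12,"jaw":0},
  {"dx":0,"dy":0,"dz":0,"turn":-0.24,"jaw":0},
  {"dx":0,"dy":0,"dz":0,"turn":-0.36,"jaw":0},
  {"dx":0,"dy":0,"dz":0,"turn":-0.48,"jaw":0},
  {"dx":0,"dy":0,"dz":0,"turn":-0.6,"jaw":0},
])

```text
time: 39.13
tool_pos: [0.4654, 0.3898, 0.271]
tool_rot: [0.0, 0.464, 0.886, 0.0]
contact_force: [0.3, 0.2, 0.5]
gripper_width: 0.998
grasp_force: 0.0
```

Call:
apply_moves([
  {"dx":0,"dy":0,"dz":20,"turn":-0.12,"jaw":0.1},
  {"dx":0,"dy":0,"dz":40,"turn":-0.24,"jaw":0.2},
  {"dx":0,"dy":0,"dz":60,"turn":-0.36,"jaw":0.3},
  {"dx":0,"dy":0,"dz":80,"turn":-0.48,"jaw":0.3},
  {"dx":0,"dy":0,"dz":100,"turn":-0.6,"jaw":0.3},
])

```text
time: 39.55
tool_pos: [0.4654, 0.3898, 0.1702]
tool_rot: [0.0, 0.182, 0.983, 0.0]
contact_force: [-0.3, -0.1, 0.8]
gripper_width: 0.699
grasp_force: 0.0
```

Call:
apply_moves([
  {"dx":0,"dy":0,"dz":0,"turn":-0.057,"jaw":0.3},
  {"dx":0,"dy":0,"dz":0,"turn":-0.057,"jaw":0.3},
  {"dx":0,"dy":0,"dz":0,"turn":-0.057,"jaw":0.3},
  {"dx":0,"dy":0,"dz":0,"turn":-0.057,"jaw":0.3},
])

```text
time: 39.88
tool_pos: [0.4659, 0.3905, 0.1721]
tool_rot: [0.001, 0.157, 0.988, 0.001]
contact_force: [1.1, -0.1, -0.4]
gripper_width: 0.7
grasp_force: 0.0
```

```bash
python3 - <<'E'
from h import *
from scipy.spatial.transform import Rotation as Rn
s=state();q=s['tool_rot'];R=Rn.from_quat(np.r_[q[1:],q[0]]).as_matrix();t=s['tool_pos'];print(t,'y dir',np.degrees(np.arctan2(R[1,1],R[0,1])))
print('shift mm', (R.T@(np.array([.466,.3905,.097])-t)*1000).round(1))
w=grab_frame('wrist'); save(w,'w12'); print('dial ctr',proj(w,(.466,.3905,.105)),'tcp',proj(w,np.r_[t[:2],.105]))
E
```

```text
[0.4659208  0.39051176 0.17209904] y dir 71.91747498238925
shift mm [ 0.  -0.1 75.1]
dial ctr [320.80240814 264.36116172] tcp [320.77763283 264.22607788]
```

View pics/w12.png

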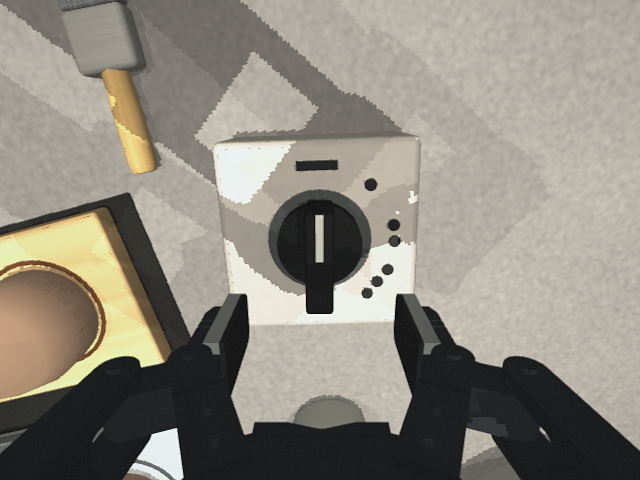

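The bar runs (320,203) to (320,313), centred and parallel to the pads. I grip and turn clockwise by 1.47.

Call:
apply_moves([
  {"dx":1,"dy":0,"dz":35,"turn":0,"jaw":0.3},
  {"dx":1,"dy":0,"dz":65,"turn":0,"jaw":0.5},
  {"dx":1,"dy":0,"dz":73,"turn":0,"jaw":0.6},
  {"dx":1,"dy":0,"dz":73,"turn":0,"jaw":0.8},
  {"dx":1,"dy":0,"dz":73,"turn":0,"jaw":1},
])

```text
time: 40.35
tool_pos: [0.4639, 0.3903, 0.0978]
tool_rot: [-0.001, 0.156, 0.988, -0.001]
contact_force: [-0.8, 1.7, -10.6]
gripper_width: 0.174
grasp_force: 62.0
```

Call:
apply_moves([
  {"dx":0,"dy":0,"dz":0,"turn":0,"jaw":1},
  {"dx":0,"dy":0,"dz":0,"turn":0,"jaw":1},
  {"dx":0,"dy":0,"dz":0,"turn":0.1,"jaw":1},
  {"dx":0,"dy":0,"dz":0,"turn":0.2,"jaw":1},
  {"dx":0,"dy":0,"dz":0,"turn":0.3,"jaw":1},
])

```text
time: 40.77
tool_pos: [0.4643, 0.391, 0.0978]
tool_rot: [0.0, 0.304, 0.953, 0.001]
contact_force: [0.9, 1.7, -11.1]
gripper_width: 0.173
grasp_force: 61.9
```

Call:
apply_moves([
  {"dx":0,"dy":0,"dz":0,"turn":0.12,"jaw":1},
  {"dx":0,"dy":0,"dz":0,"turn":0.24,"jaw":1},
  {"dx":0,"dy":0,"dz":0,"turn":0.36,"jaw":1},
  {"dx":0,"dy":0,"dz":0,"turn":0.48,"jaw":1},
  {"dx":0,"dy":0,"dz":0,"turn":0.6,"jaw":1},
])

```text
time: 41.18
tool_pos: [0.4656, 0.392, 0.0979]
tool_rot: [0.001, 0.573, 0.82, 0.003]
contact_force: [7.6, 6.2, -16.1]
gripper_width: 0.172
grasp_force: 61.2
```

Call:
apply_moves([
  {"dx":0,"dy":0,"dz":0,"turn":0.12,"jaw":1},
  {"dx":0,"dy":0,"dz":0,"turn":0.24,"jaw":1},
  {"dx":0,"dy":0,"dz":0,"turn":0.36,"jaw":1},
  {"dx":0,"dy":0,"dz":0,"turn":0.48,"jaw":1},
  {"dx":0,"dy":0,"dz":0,"turn":0.57,"jaw":1},
])

```text
time: 41.6
tool_pos: [0.4671, 0.392, 0.0979]
tool_rot: [0.001, 0.78, 0.626, 0.005]
contact_force: [13.0, 5.9, -19.1]
gripper_width: 0.171
grasp_force: 60.8
```

Call:
apply_moves([
  {"dx":0,"dy":0,"dz":0,"turn":0,"jaw":1},
  {"dx":0,"dy":0,"dz":0,"turn":0,"jaw":1},
  {"dx":0,"dy":0,"dz":0,"turn":0,"jaw":1},
])

```text
time: 41.85
tool_pos: [0.4672, 0.392, 0.0979]
tool_rot: [0.001, 0.778, 0.628, 0.005]
contact_force: [12.2, 6.0, -19.3]
gripper_width: 0.17
grasp_force: 60.9
```

```bash
python3 - <<'E'
from h import *
from scipy.spatial.transform import Rotation as Rn
s=state();q=s['tool_rot'];R=Rn.from_quat(np.r_[q[1:],q[0]]).as_matrix();t=s['tool_pos'];a=np.degrees(np.arctan2(R[1,1],R[0,1]));print(t,'y dir',a,'dial~',np.radians(163.9-a-90))
E
```

```text
[0.46715141 0.39203496 0.09786245] y dir -12.23490427692261 dial~ 1.5033376805224452
```

Release and retreat upward, then check everything.

Call:
apply_moves([
  {"dx":0,"dy":0,"dz":0,"turn":0,"jaw":0.5},
  {"dx":0,"dy":0,"dz":0,"turn":0,"jaw":0.5},
  {"dx":0,"dy":0,"dz":-40,"turn":0,"jaw":0.3},
  {"dx":0,"dy":0,"dz":-80,"turn":0,"jaw":0},
  {"dx":0,"dy":0,"dz":-120,"turn":0,"jaw":0},
])

```text
time: 42.27
tool_pos: [0.4644, 0.391, 0.2211]
tool_rot: [0.0, 0.778, 0.628, 0.001]
contact_force: [-0.3, 1.2, 0.3]
gripper_width: 0.868
grasp_force: 0.0
```

Call:
apply_moves([
  {"dx":0,"dy":0,"dz":-30,"turn":0,"jaw":0},
  {"dx":0,"dy":0,"dz":-50,"turn":0,"jaw":0},
  {"dx":0,"dy":0,"dz":-50,"turn":0,"jaw":0},
  {"dx":0,"dy":0,"dz":-50,"turn":0,"jaw":0},
  {"dx":0,"dy":0,"dz":-50,"turn":0,"jaw":0},
])

```text
time: 42.68
tool_pos: [0.4641, 0.3907, 0.2679]
tool_rot: [0.0, 0.778, 0.628, 0.0]
contact_force: [0.4, -0.1, -0.2]
gripper_width: 1.006
grasp_force: 0.0
```

```bash
python3 - <<'E'
from h import *
w=grab_frame('wrist');fr=[grab_frame('scene'),grab_frame('side')]
for k,p,z in(('vase',B[1],.022),('vase',B[3],.022),('tumbler',P[1],.042),('tumbler',P[2],.042)): print(k,p,find(k,*p,z,fr))
a=cv2.resize(w['pixels'],(400,300));b=cv2.resize(fr[1]['pixels'][130:430,150:490],(400,300)); c=cv2.resize(fr[0]['pixels'][150:400,180:480],(400,300))
cv2.imwrite('pics/c13.png',np.vstack([np.hstack([a,b]),np.hstack([c,c*0])])[:,:,::-1])
E
```

```text
vase (0.4715, 0.1546) (array([0.475 , 0.1582]), 2, [-4, -1, 0, -2, -2, -4, -1, -4])
vase (0.4556, -0.115) (array([ 0.4556, -0.11  ]), 2, [1, -1, -2, -3, 0, -1, -1, -6])
tumbler (0.6556, 0.1496) (array([0.6551, 0.1521]), 2, [-3, -1, 0, -1, -4, -1, -3, -3])
tumbler (0.6477, 0.0148) (array([0.6487, 0.0149]), 2, [-1, -1, 0, 0, -1, -3, 0, 1])
```

View pics/c13.png

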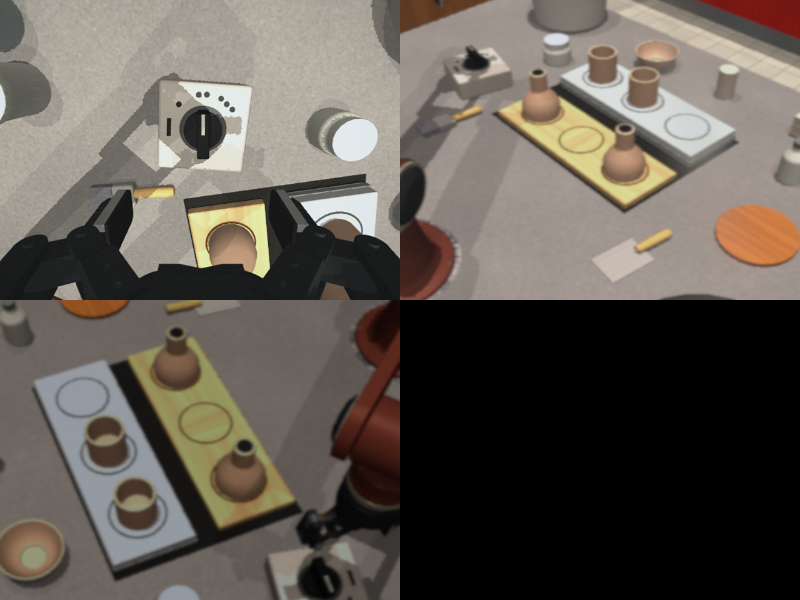

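The pointer is at the two dots, all pieces stand centred in their rings, and the arm is clear. I'm handing in.

```bash
python3 -c "
from h import *
print(ticket.job_done())"
```

```text
the job is handed in; nothing more can be done
None
```

Job handed in, with no verdict shown: with the selector off, both vases and both tumblers swapped across and stood centred in their rings (vase1 was knocked aside and re-centred), then the selector was set to two dots, at about 1.50 rad.

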